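Swap two brackets under a wing nut

ROBOT

A 6-joint arm with a two-finger parallel gripper is mounted at the origin on a cart in front of the work surface, level with it; the furniture and walls round the work are solid. World frame = base frame: x ahead of the robot, y to its left, z up, the work surface at z = 0. Lengths are in m, angles in rad, forces in N, time in s.
With the tool pointing down it reaches from about 0.375 to 0.9 m from the base axis. Payload 3.1 kg.
Tool frame: the origin (TCP) lies at the very end of the fingers, on their centre line; the grasp point (between the pads) lies 19 mm behind it (robot.grip_depth is the distance from the TCP to the grasp point, in m); z points along the fingers, y is the direction in which the jaws open and shut (so a half turn about z gives the same grasp; the last joint's range is limited). The gripper opens to 87 mm and grips with 3 to 60 N. Pads are 19 mm wide; open, the fingers measure 117 mm over their backs; the gripper's body (75 mm by 190 mm) begins 51 mm behind the grasp point.
Start: joints at [1.058, 0.527, 1.433, -0, 1.181, -0.178], TCP at [0.205, 0.59, 0.223] pointing down, gripper open.
Joint ranges: [-3.08, 3.08], [-0.75, 2.2], [0.22, 2.44], [-1.43, 4.57], [0, 2.65], [-2.85, 2.85]. Speed limits (rad/s): [2.79, 2.79, 3.14, 3.14, 3.14, 3.14].

INTERFACE

Orientations are given as a unit quaternion [x, y, z, w].
In Python, from rig import robot gives the robot as it stands.
- The arm moves only by the tool drive_tool, never from a script. Its argument "series" is a list of rows, each a list of 7 numbers: the shift along the tool's x, y, z in m, then the turn, a rotation vector about the tool's x, y, z in degrees, then the opening, from 0 (shut) to 1 (fully open). A call has 1 to 5 rows; each row shifts and turns the commanded pose from where the row before left it, along the tool's axes as they then stand; what a row does not reach is not made up. A row lasts 1/8 s, in which the tool goes at most 62.5 mm and 10.7 degrees, less where a joint would pass 70% of its speed; a pose out of reach is approached as far as the arm can. A call is refused whole if a number of a shift passes 0.0625 or a number of a turn 10.7, either way. A call with a gripper value outside its range is refused whole. The fingers move at their own pace and stop on an object; "squeeze" is the grip in N (left out, the last holds). Time passes only in rows, so rows that do not move let the fingers close. It gives the time, the measured TCP pose, the force and the opening at its end, in the units of the state.
- robot.get_obs(): the state, without advancing time (a new reading comes with each control period).
- robot.camera(name): name is "scene" or "top" or "wrist"; returns (picture, depth): 480x640x3 uint8, blue, green, red; 480x640 float32, m along the optical axis (not along the pixel's ray), 0 where there is no reading.
- robot.camera_model(name): a dict with "fx", "fy", "cx", "cy" (pixels), "R" (3x3) and "t" (3): a world point X has camera coordinates R X + t. Camera axes: x right, y down, z forward; pixel columns grow to the right and rows downward; lengths in m; the calibration is good to about 2 mm. A picture is of the moment at which its call begins: read the wrist's pose just before it. camera_model takes no time and is no camera call; for the wrist camera it gives the pose at the moment of the call.
- robot.hand_in(): hands the job in, once; it reports no verdict.
The state is a dict: "time": time; "q": joint angles; "joint_velocities": joint speeds; "joint_torque": joint torques, N m; "position": TCP position; "tool_rot": TCP orientation; "ft_force": force on the tool from outside, world axes, zero at the start; "moment": the same for the moment, N m; "grip_width": finger opening in m.
Only numpy, scipy, OpenCV 4.12 (cv2) and the standard library are available. Lean on these libraries where they do the work, as an engineer would, in place of code of your own. Each camera call takes 0.05 s, during which the arm holds its last target. There are 200 camera calls.

TASK

The two aluminium brackets are on the wrong spindles: swap them, so that each ends up on the spindle where the other one is now. To free the bracket on the tall spindle, first take off the wing nut, then the spacer, using the black rubber mat as the free spot for parts on the way; when the swap is done, put the spacer and then the wing nut back on the tall spindle on top of its new bracket. Everything must lie flat and fully down, and the red bung and white hexagonal stopper standing nearby must not be disturbed.

Things in the scene. Friction and masses are not known exactly. Their poses are not given: they have to be found in the camera images.
- tall_spindle: Round grey foot, 96 mm across, 12 mm high, fixed to the bench, with an upright steel pin in its centre: 12 mm thick, its top 22 mm tapering to a 5 mm point 46 mm above the foot's top. Origin: centre of the foot's underside; parts rest on its flat top, 12 mm above. At the start it carries, from below: a bracket, the spacer, the wing nut.
- short_spindle: Round grey foot, 96 mm across, 12 mm high, fixed to the bench, with an upright steel pin in its centre: 12 mm thick, its top 18 mm tapering to a 5 mm point 30 mm above the foot's top. Origin: centre of the foot's underside; parts rest on its flat top, 12 mm above. At the start it carries the other bracket only.
- mat: Black rubber mat, 140 mm (x) by 150 mm (y), 3 mm thick, flat on the bench and fixed, empty at the start: the free spot. Origin: centre of its underside; x and y run parallel to its sides.
- flat_bracket_mid (a point): Flat aluminium bracket, a bar 84 x 26 x 10 mm (length along its x), with an 17 mm bore in its middle for the pin; about 90 g. The point is the bore's centre, half-way up the 10 mm thickness; z up. Lifts straight off and on over the pin. Grip it across the 26 mm width (along its y), with the pin between the fingers.
- angle_bracket_mid (a point): L-shaped aluminium bracket: foot 26 mm wide, 10 mm thick, x from -38 to +46 mm, with an 17 mm bore; upright leg at x = 40 to 46 mm, its top 30 mm above the underside; about 90 g. The point is the bore's centre, half-way up the 10 mm thickness; z up. Lifts straight off and on over the pin. Grip the foot across its width (along y), with the pin between the fingers.
- spacer_mid (a point): Grey plastic spacer, a square block 34 x 34 x 15 mm high with a 17 mm bore, about 30 g, on the tall spindle between bracket and wing nut. The point is its centre, half-way up; x and y are square to its sides. Lifts straight off and on over the pin. Grip it across two opposite sides; fingers either side of the bracket's width clear the L-bracket's leg.
- wing_nut_mid (a point): Brass slip-on wing nut, smooth 15 mm bore (no thread), about 30 g: round hub 24 mm across, 12 mm high; two wings along its x, out to 28.5 mm each side, 4 mm thick, 4 to 20 mm above the underside. The point is the hub's centre, half-way up the 12 mm; z up. Lifts straight off and on over the pin. Grip the hub along y, between the wings. Wings stay upward.
- bung_mid (a point): Red rubber bung, 35 mm in diameter, 30 mm high, standing loose among the parts; to be left alone. The point is its centre.
- stopper_mid (a point): White plastic stopper with a hexagonal flange, 42 x 48 x 42 mm, standing loose among the parts; to be left alone. The point is its centre.

How it is judged:
By the outcome, as a careful person would: the job done as asked, in the order asked, and still so for the second after the job is handed in, with the robot touching nothing.
It also fails if it takes over 144 s, if anything falls off the work surface, if the arm or the gripper's body presses on something with over 40 N, if the wrist force passes 120 N, or if a joint passes its speed limit or range.

## Working session

There is one attempt and no reset: what is moved stays moved. The work goes in short steps, Python scripts to look and compute and a tool call to move; the robot and the scene stay as the last step left them, time stands still between calls to the robot, and variables do not carry over. Pictures are saved under pics/ and viewed, about 12 in all and at most 16, crops included, and the job is handed in when it is done.

Besides the shell and the picture viewer there is one more tool, called after "Request:" as name(argument=value, ...) on one line, values as JSON. drive_tool: Moves the arm, as the interface text tells. Its arguments: {"type":"object","properties":{"series":{"type":"array"},"squeeze":{"type":"number"}},"required":["series"]}

```bash
ls; mkdir -p pics; python3 - <<'E'
from rig import robot
import cv2,numpy as np
print(robot.get_obs())
for n in("scene","top"):
    p,d=robot.camera(n); cv2.imwrite(f"pics/{n}0.png",p); np.savez(f"pics/{n}0.npz",p=p,d=d); m=robot.camera_model(n); print(n,m)
E
```

```text
pics
{'time': 0.0, 'q': array([ 1.05748997e+00,  5.28430294e-01,  1.43391736e+00, -6.18292856e-05,
        1.18140985e+00, -1.78513207e-01]), 'joint_velocities': array([-1.36572208e-03,  2.51170760e-03,  4.63882204e-04,  7.66934606e-05,
       -1.32333662e-03,  9.32348598e-04]), 'joint_torque': array([ 1.65426968e-04, -4.40042710e+01, -1.76591098e+01,  6.32177596e-02,
        5.82849118e-02, -1.38368659e-04]), 'position': array([0.2049824 , 0.58963844, 0.2215889 ]), 'tool_rot': array([ 1.66604180e-01,  9.86023263e-01, -1.02800072e-03, -3.40103958e-04]), 'ft_force': array([-0.21428614,  0.68090756, -0.32209939]), 'moment': array([0.03187948, 0.0174303 , 0.01815284]), 'grip_width': 0.08711699279378825}
scene {'fx': 556.0767666721492, 'fy': 556.0767666721492, 'cx': 320.4592200240845, 'cy': 247.4412354788243, 'R': array([[ 0.61438196, -0.7889229 ,  0.01163897],
       [-0.58508674, -0.46543999, -0.66410776],
       [ 0.52934706,  0.40120602, -0.74754626]]), 't': array([-0.31020404,  0.33951789,  0.88259067])}
top {'fx': 563.9073701795224, 'fy': 563.9073701795224, 'cx': 320.0062277046232, 'cy': 239.97854826732637, 'R': array([[ 0.02422433, -0.9995702 , -0.01651051],
       [-0.9902943 , -0.02173205, -0.13727678],
       [ 0.13685897,  0.0196757 , -0.99039512]]), 't': array([6.83098862e-04, 4.91132281e-01, 1.28325290e+00])}
```

View pics/top0.png

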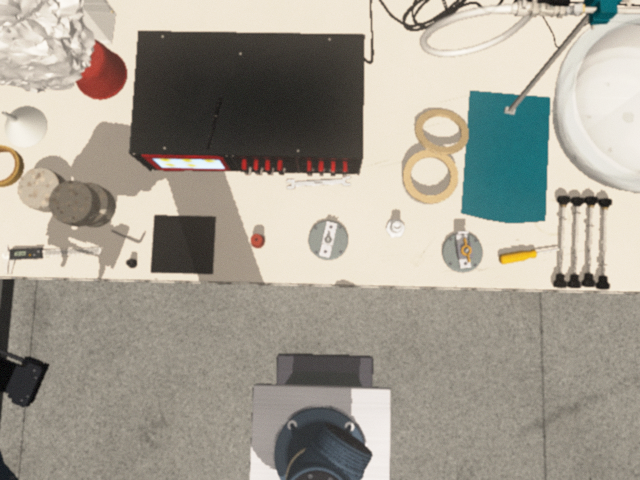

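View pics/scene0.png

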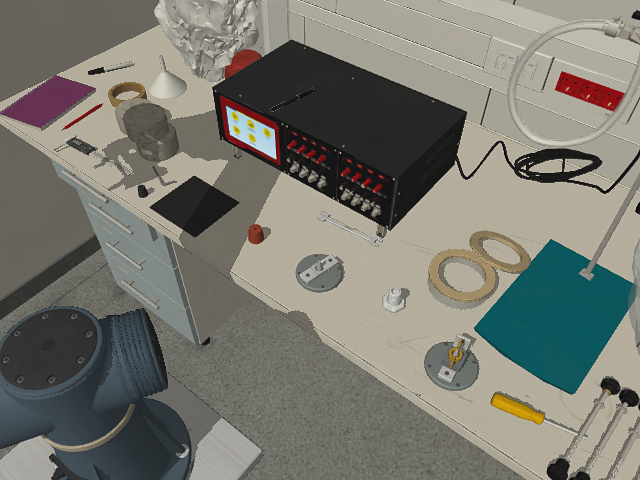

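The top view shows the mat at about (183,244), bung (257,240), short spindle with the flat bracket (328,239), stopper (395,228), and tall spindle with the L bracket, spacer and nut (462,250). In the scene view the L leg is on the far side, at about (463,342).

```bash
cat > h.py <<'E'
import numpy as np,cv2
from rig import robot
from scipy.spatial.transform import Rotation as Ro
def ray(m,uv,z):
    "pixels (N,2) -> world points on plane z"
    uv=np.atleast_2d(uv).astype(float); R,t=np.array(m["R"]),np.array(m["t"])
    d=np.c_[(uv[:,0]-m["cx"])/m["fx"],(uv[:,1]-m["cy"])/m["fy"],np.ones(len(uv))]@R
    c=-R.T@t
    return c+d*((z-c[2])/d[:,2])[:,None]
def cloud(m,d):
    "HxWx3 world points from depth"
    v,u=np.mgrid[:d.shape[0],:d.shape[1]]
    c=np.dstack([(u-m["cx"])/m["fx"]*d,(v-m["cy"])/m["fy"]*d,d])
    return (c-np.array(m["t"]))@np.array(m["R"])
def pose():
    o=robot.get_obs(); R=Ro.from_quat(o["tool_rot"]).as_matrix()
    return o,R
def togo(target,yaw=None):
    "shift in tool axes to world TCP target; turn about tool z so jaw axis (tool y) is at world angle yaw"
    o,R=pose(); s=R.T@(np.array(target)-o["position"]); r=None
    jy=np.degrees(np.arctan2(R[1,1],R[0,1]))
    if yaw is not None: r=-((yaw-jy+90)%180-90)
    return s.round(4),r,"jaw",jy.round(2),"tilt deg",np.degrees(R[:2,2]).round(2),"q6",o["q"][5].round(2)
E
python3 - <<'E'
from h import *
m=robot.camera_model("top")
f=np.load("pics/top0.npz");p=f["p"];d=f["d"];P=cloud(m,d)
for n,uv,z in(("mat",(183,244),.003),("bung",(257,240),.03),("short",(328,239),.012),("stop",(395,226),.042),("tall",(462,250),.012),("box",(250,170),.12),("edge",(320,280),0)):
    print(n,ray(m,uv,z)[0].round(3),P[uv[1],uv[0]].round(3))
g=cv2.cvtColor(p,cv2.COLOR_BGR2GRAY)
# mat
mk=(g<45).astype(np.uint8);mk[:200]=0;mk[290:]=0;mk[:,:140]=0;mk[:,230:]=0
c=max(cv2.findContours(mk,0,1)[0],key=cv2.contourArea);r=cv2.minAreaRect(c);print(r)
w=ray(m,cv2.boxPoints(r),.003)[:,:2];print("mat corners",w.round(3),w.mean(0))
print("box height",np.percentile(P[40:150,150:350,2],[50,99]))
cv2.imwrite("pics/crop1.png",cv2.resize(np.hstack([p[205:275,290:370],p[215:285,422:502]]),None,fx=5,fy=5,interpolation=cv2.INTER_CUBIC))
E
```

```text
mat [0.478 0.341 0.003] [0.478 0.341 0.003]
bung [0.488 0.16  0.03 ] [0.488 0.159 0.035]
short [ 0.497 -0.006  0.012] [ 0.494 -0.007  0.034]
stop [ 0.526 -0.162  0.042] [ 0.528 -0.162  0.036]
tall [ 0.477 -0.323  0.012] [ 0.473 -0.314  0.049]
box [0.633 0.17  0.12 ] [0.639 0.173 0.096]
edge [0.4  0.01 0.  ] [ 0.4    0.01  -0.003]
((194.75001525878906, 258.7500305175781), (2.1213202476501465, 1.4142134189605713), 45.0)
mat corners [[0.444 0.314]
 [0.446 0.311]
 [0.443 0.308]
 [0.44  0.31 ]] [0.44343003 0.31072584]
box height [0.19859161 0.20751865]
```

View pics/crop1.png

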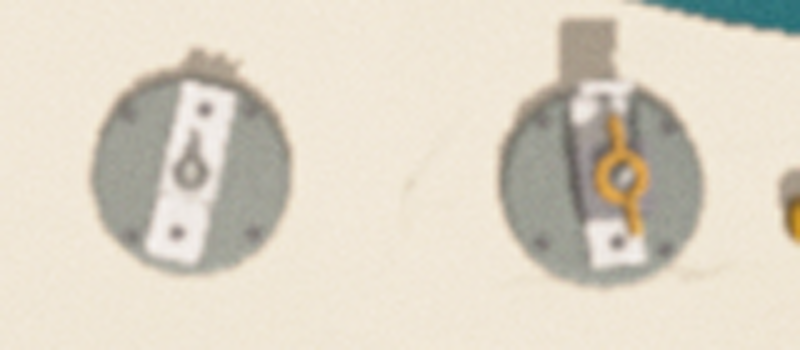

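The crop shows the flat bracket's axis roughly -12° from world x and the L bracket's at about +5°, with its leg at the +x end. The nut's wings lie at about +10°. I'll go to the tall spindle.

Request:
drive_tool(series=[[0, 0, 0, 0, 0, -9.6, 1], [0, 0, 0, 0, 0, -9.6, 1], [-0.06, -0.05, 0, 0, 0, 0, 1], [-0.06, -0.05, 0, 0, 0, 0, 1], [-0.06, -0.05, 0, 0, 0, 0, 1]])

```text
time: 0.72
position: [0.3503, 0.4691, 0.2221]
tool_rot: [-0.001, 1.0, -0.0, -0.0]
ft_force: [0.1, 0.5, 0.4]
grip_width: 0.0866
```

Request:
drive_tool(series=[[-0.06, -0.05, 0, 0, 0, 0, 1], [-0.02, -0.06, 0, 0, 0, 0, 1], [0, -0.06, 0, 0, 0, 0, 1], [0, -0.06, 0, 0, 0, 0, 1], [0, -0.06, 0, 0, 0, 0, 1]])

```text
time: 1.35
position: [0.417, 0.1891, 0.2224]
tool_rot: [-0.0, 1.0, -0.0, -0.0]
ft_force: [0.8, 0.6, -0.1]
grip_width: 0.0874
```

Request:
drive_tool(series=[[0, -0.06, 0, 0, 0, 0, 1], [0, -0.06, 0, 0, 0, 0, 1], [0, -0.06, 0, 0, 0, 0, 1], [0, -0.06, 0, 0, 0, 0, 1], [0, -0.06, 0, 0, 0, 0, 1]])

```text
time: 1.98
position: [0.417, -0.1109, 0.2225]
tool_rot: [-0.0, 1.0, 0.0, 0.0]
ft_force: [0.3, 1.1, 0.2]
grip_width: 0.0869
```

Request:
drive_tool(series=[[-0.02, -0.06, 0, 0, 0, 0, 1], [-0.02, -0.06, 0, 0, 0, 0, 1], [-0.02, -0.06, 0, 0, 0, 0, 1], [0, -0.03, 0, 0, 0, 0, 1], [0, 0, 0, 0, 0, 0, 1]])

```text
time: 2.6
position: [0.4766, -0.3191, 0.2218]
tool_rot: [0.001, 1.0, 0.0, -0.0]
ft_force: [-0.6, 0.5, -0.3]
grip_width: 0.0868
```

```bash
python3 - <<'E'
from h import *
o,R=pose(); m=robot.camera_model("wrist"); p,d=robot.camera("wrist"); cv2.imwrite("pics/w1.png",p); np.savez("pics/w1.npz",p=p,d=d,m=m)
C=-np.array(m["R"]).T@np.array(m["t"]); print(o["position"],"cam",C,"axis",np.array(m["R"])[2],m["fx"])
print("cam in tool",R.T@(C-o["position"]))
E
```

```text
[ 0.47655367 -0.31910747  0.22183703] cam [ 0.39871311 -0.31961384  0.38395897] axis [ 2.79325008e-01 -2.60535403e-04 -9.60196580e-01] 367.2349946941819
cam in tool [ 0.07786499 -0.00072277 -0.16210938]
```

View pics/w1.png

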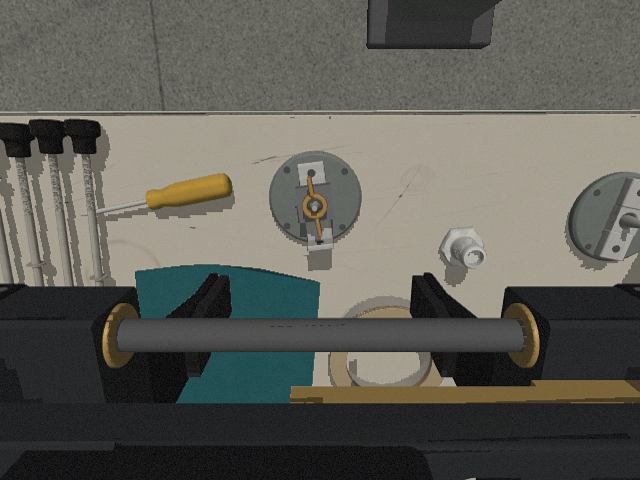

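In the wrist view, the tall spindle's foot is centred near (315,198), with the nut hub at (315,206) and the wings pointing slightly off vertical. The stopper is at (463,248) and the fingers are lower down, at (210,310) and (430,310).

```bash
cat >> h.py <<'E'
def look(n):
    m=robot.camera_model("wrist"); p,d=robot.camera("wrist"); cv2.imwrite(f"pics/{n}.png",p); return m,p,d
def blob(mk):
    mk=cv2.morphologyEx(mk.astype(np.uint8),cv2.MORPH_OPEN,np.ones((2,2)))
    return sorted(cv2.findContours(mk,cv2.RETR_EXTERNAL,cv2.CHAIN_APPROX_NONE)[0],key=cv2.contourArea)[::-1]
def rect(m,c,z):
    "min-area rect of contour in world on plane z: centre, sides, long-axis angle"
    w=ray(m,c.reshape(-1,2),z)[:,:2]*1000
    (x,y),(a,b),t=cv2.minAreaRect(w.astype(np.float32))
    if a<b:a,b,t=b,a,t+90
    return np.round([x,y],1),np.round([a,b],1),round((t+90)%180-90,1)
E
python3 - <<'E'
from h import *
f=np.load("pics/w1.npz",allow_pickle=True);p=f["p"];d=f["d"];m=f["m"].item()
hsv=cv2.cvtColor(p,cv2.COLOR_BGR2HSV)
H,S,V=cv2.split(hsv)
for uv in((315,170),(285,200),(315,206),(318,195),(345,205),(250,200),(306,186)):print(uv,hsv[uv[1],uv[0]],cloud(m,d)[uv[1],uv[0]].round(4))
roi=np.zeros(H.shape,bool);roi[145:275,262:370]=1
br=roi&(S>110)&(H>8)&(H<32)
c=blob(br)[0]; print("nut z57",rect(m,c,.057))
P=cloud(m,d)
foot=roi&(np.abs(P[...,2]-.012)<.005)
c=blob(foot)[0]; w=ray(m,cv2.convexHull(c).reshape(-1,2),.012)[:,:2]*1000
(x,y),r=cv2.minEnclosingCircle(w.astype(np.float32)); e=cv2.fitEllipse(w.astype(np.float32));print("foot",x,y,r,e)
for a,b in((.018,.026),(.033,.041),(.045,.061)):
    q=P[roi&(P[...,2]>a)&(P[...,2]<b)]; print(a,len(q),q[:,:2].mean(0).round(4), cv2.minAreaRect((q[:,:2]*1000).astype(np.float32)))
E
```

```text
(315, 170) [ 19  12 167] [ 0.4383 -0.3249  0.0212]
(285, 200) [ 56  17 106] [ 0.4699 -0.3561  0.0112]
(315, 206) [ 30  19 151] [ 0.4665 -0.3245  0.0582]
(318, 195) [ 18 140 167] [ 0.4581 -0.3219  0.0487]
(345, 205) [ 48  12 105] [ 0.4753 -0.2942  0.0109]
(250, 200) [ 19  34 166] [ 0.4721 -0.3944 -0.0009]
(306, 186) [120   7  77] [ 0.4524 -0.3335  0.0318]
nut z57 (array([ 468.2, -324.4]), array([53. , 22.3]), -10.9)
foot 468.6582946777344 -324.25506591796875 47.50039291381836 ((468.6405029296875, -324.28863525390625), (94.65422058105469, 94.8538589477539), 128.62062072753906)
0.018 989 [ 0.4659 -0.3254] ((469.5361328125, -325.3360595703125), (78.5254135131836, 32.627586364746094), 6.560319423675537)
0.033 824 [ 0.4718 -0.3245] ((482.6499328613281, -323.6116027832031), (62.89719772338867, 33.962669372558594), 6.99414587020874)
0.045 563 [ 0.4677 -0.3254] ((468.0451965332031, -325.4073791503906), (22.866342544555664, 52.064884185791016), 78.91004943847656)
```

```bash
python3 - <<'E'
from h import *
f=np.load("pics/w1.npz",allow_pickle=True);p=f["p"];d=f["d"];m=f["m"].item()
H,S,V=cv2.split(cv2.cvtColor(p,cv2.COLOR_BGR2HSV))
roi=np.zeros(H.shape,bool);roi[145:275,262:370]=1
c=blob(roi&(S>110)&(H>8)&(H<32))[0].reshape(-1,2)
for z in(.055,):
    w=ray(m,c,z)[:,:2]*1000; D=np.linalg.norm(w[:,None]-w[None],axis=2);i,j=np.unravel_index(D.argmax(),D.shape)
    v=w[i]-w[j];print(w[i],w[j],(w[i]+w[j])/2,D.max(),np.degrees(np.arctan2(v[1],v[0])))
print(togo([.4686,-.3243,.08],100))
E
```

```text
[ 440.77772692 -329.78379406] [ 496.64825775 -319.16732551] [ 468.71299234 -324.47555978] 56.87025250581552 -169.24097613739758
(array([ 0.0073, -0.0076,  0.1417]), np.float64(-10.086916947900136), 'jaw', np.float64(89.91), 'tilt deg', array([-0.07,  0.1 ]), 'q6', np.float64(-2.35))
```

Request:
drive_tool(series=[[0.008, -0.006, 0.03, 0, 0, 0, 0.6], [0, 0, 0.04, 0, 0, -10.6, 0.6], [0, 0, 0, 0, 0, 0, 0.6]])

```text
time: 3.02
position: [0.4665, -0.3191, 0.1501]
tool_rot: [-0.092, 0.996, 0.004, -0.003]
ft_force: [0.4, 0.0, -0.6]
grip_width: 0.0647
```

Request:
drive_tool(series=[[0, 0, 0, 0, 0, 0, 0.5]])

```text
time: 3.15
position: [0.4693, -0.3222, 0.1536]
tool_rot: [-0.092, 0.996, -0.0, 0.0]
ft_force: [0.3, 0.6, -0.1]
grip_width: 0.0551
```

```bash
python3 - <<'E'
from h import *
m,p,d=look("w2"); print(robot.get_obs()["position"])
H,S,V=cv2.split(cv2.cvtColor(p,cv2.COLOR_BGR2HSV))
c=blob((S>110)&(H>8)&(H<32)); 
for k in c[:3]: print(cv2.boundingRect(k),cv2.contourArea(k))
print(togo([.4687,-.3243,.04],100.7))
E
```

```text
[ 0.46965507 -0.32278303  0.15414788]
(212, 381, 407, 23) 7014.0
(112, 171, 110, 31) 2784.5
(303, 197, 31, 76) 909.0
(array([ 0.0014, -0.0011,  0.1141]), np.float64(-0.14273461793074205), 'jaw', np.float64(100.56), 'tilt deg', array([ 0.11, -0.1 ]), 'q6', np.float64(-2.55))
```

View pics/w2.png

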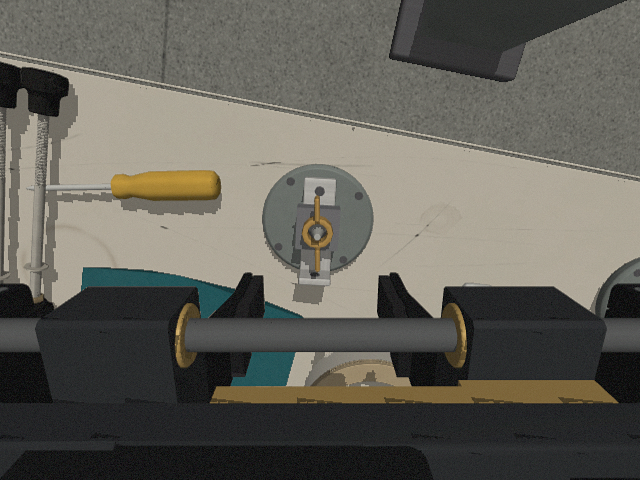

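The nut hub is at (317,234) with its wings vertical, centred between the fingers. I'll descend and grip.

Request:
drive_tool(series=[[0.001, -0.001, 0.05, 0, 0, 0, 0.5], [0, 0, 0.045, 0, 0, 0, 0.5], [0, 0, 0.018, 0, 0, 0, 0.5], [0, 0, 0, 0, 0, 0, 0.5], [0, 0, 0, 0, 0, 0, 0.1]], squeeze=20)

```text
time: 3.82
position: [0.4691, -0.3251, 0.0413]
tool_rot: [-0.092, 0.996, -0.001, 0.001]
ft_force: [-0.1, 0.3, 0.3]
grip_width: 0.0391
```

Request:
drive_tool(series=[[0, 0, 0, 0, 0, 0, 0], [0, 0, 0, 0, 0, 0, 0], [0, 0, 0, 0, 0, 0, 0], [0, 0, 0, 0, 0, 0, 0]])

```text
time: 4.32
position: [0.4686, -0.3246, 0.0408]
tool_rot: [-0.092, 0.996, -0.001, 0.001]
ft_force: [-0.0, 0.9, 7.6]
grip_width: 0.0238
```

Request:
drive_tool(series=[[0, 0, -0.02, 0, 0, 0, 0], [0, 0, -0.04, 0, 0, 0, 0], [0, 0, -0.05, 0, 0, 0, 0], [0, 0, 0, 0, 0, 10.6, 0], [0.012, 0.05, 0, 0, 0, 0, 0]])

```text
time: 4.95
position: [0.458, -0.2775, 0.151]
tool_rot: [0.002, 1.0, -0.003, 0.003]
ft_force: [0.7, 0.5, -0.6]
grip_width: 0.024
```

Request:
drive_tool(series=[[0.012, 0.06, 0, 0, 0, 0, 0], [0, 0.06, 0, 0, 0, 0, 0], [0, 0.06, 0, 0, 0, 0, 0], [0, 0.06, 0, 0, 0, 0, 0], [0, 0.06, 0, 0, 0, 0, 0]])

```text
time: 5.58
position: [0.4437, 0.0277, 0.1498]
tool_rot: [0.0, 1.0, -0.0, 0.0]
ft_force: [0.7, 0.4, 0.2]
grip_width: 0.0235
```

Request:
drive_tool(series=[[0, 0.06, 0, 0, 0, 0, 0], [0, 0.06, 0, 0, 0, 0, 0], [0, 0.06, 0, 0, 0, 0, 0], [0, 0.05, 0, 0, 0, 0, 0], [0, 0, 0, 0, 0, 0, 0]])

```text
time: 6.2
position: [0.4435, 0.2591, 0.1497]
tool_rot: [-0.003, 1.0, 0.0, 0.001]
ft_force: [-0.1, 0.4, -0.3]
grip_width: 0.0234
```

```bash
python3 - <<'E'
from h import *
m,p,d=look("w3"); print(robot.get_obs()["position"],robot.get_obs()["grip_width"])
print(togo([.445,.295,.04],90))
g=p.max(2); c=[k for k in blob(g<45) if 2000<cv2.contourArea(k)][:4]
for k in c: print(cv2.boundingRect(k),cv2.contourArea(k),rect(m,k,.003))
E
```

```text
[0.44314417 0.25723083 0.14946946] 0.023043117689527035
(array([-0.002 ,  0.0378,  0.1095]), np.float64(0.23346774541292348), 'jaw', np.float64(90.23), 'tilt deg', array([-0.  , -0.02]), 'q6', np.float64(-1.27))
(0, 353, 583, 127) 36390.0 (array([654. , 223.4]), array([622.4, 157.5]), -89.7)
(356, 287, 148, 100) 4029.0 (array([542. , 346.6]), array([143.2,  91.4]), -55.4)
(114, 288, 145, 73) 3952.0 (array([526.4, 138.3]), array([129. ,  76.7]), 71.3)
(585, 353, 55, 51) 2391.0 (array([602.3, 554.7]), array([58.3, 55.3]), 0.3)
```

View pics/w3.png

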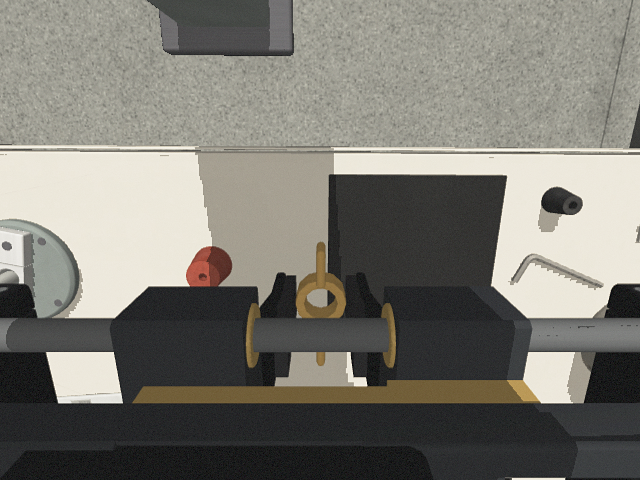

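The nut is held, with its hub at (321,297). The mat's near corners are (329,176) and (506,176), and the bung is at (209,268), untouched. I'll place the nut.

Request:
drive_tool(series=[[-0.002, 0.038, 0.02, 0, 0, 0, 0], [0, 0, 0.05, 0, 0, 0, 0], [0, 0, 0.045, 0, 0, 0, 0], [0, 0, 0.023, 0, 0, 0, 0], [0, 0, 0, 0, 0, 0, 0]])

```text
time: 6.88
position: [0.4445, 0.2918, 0.01]
tool_rot: [0.001, 1.0, -0.001, -0.002]
ft_force: [1.1, 0.3, -0.5]
grip_width: 0.0231
```

Request:
drive_tool(series=[[0, 0, 0.003, 0, 0, 0, 0], [0, 0, 0, 0, 0, 0, 0], [0, 0, 0, 0, 0, 0, 0.45], [0, 0, 0, 0, 0, 0, 0.45], [0, 0, 0, 0, 0, 0, 0.45]])

```text
time: 7.5
position: [0.4459, 0.2941, 0.0089]
tool_rot: [-0.0, 1.0, 0.0, 0.0]
ft_force: [0.6, 0.8, -0.5]
grip_width: 0.0379
```

Request:
drive_tool(series=[[0, 0, -0.03, 0, 0, 0, 0.45], [0, 0, -0.05, 0, 0, 0, 0.5], [0, 0, -0.06, 0, 0, 0, 0.6], [0, -0.06, 0, 0, 0, 0, 0.6], [0, -0.06, 0, 0, 0, 0, 0.6]])

```text
time: 8.12
position: [0.4463, 0.1734, 0.1498]
tool_rot: [-0.002, 1.0, 0.0, 0.002]
ft_force: [0.5, -0.5, 0.3]
grip_width: 0.0515
```

```bash
python3 - <<'E'
from h import *
o=robot.get_obs();print(o["position"]); m,p,d=look("w4")
P=cloud(m,d); H,S,V=cv2.split(cv2.cvtColor(p,cv2.COLOR_BGR2HSV))
n=(S>110)&(H>8)&(H<32); n[350:]=0
c=[k for k in blob(n) if cv2.contourArea(k)>150]
for k in c:
    w=ray(m,k.reshape(-1,2),.021)[:,:2]*1000; D=np.linalg.norm(w[:,None]-w[None],axis=2);i,j=np.unravel_index(D.argmax(),D.shape); print("brass",w[i],w[j],(w[i]+w[j])/2,D.max())
    q=P[...,2][cv2.drawContours(np.zeros(H.shape,np.uint8),[k],-1,1,-1)>0]; print("z",np.percentile(q,[5,50,98]))
k=[k for k in blob(p.max(2)<60)if cv2.contourArea(k)>1500]
for k in k: print(cv2.boundingRect(k))
E
```

```text
[0.4463367  0.17343141 0.14979744]
brass [416.80724119 288.86747889] [475.32967724 295.68227696] [446.06845921 292.27487792] 58.91788347866093
z [0.00234265 0.01428762 0.02320945]
brass [563.39983153  48.47214407] [517.15347836  67.1395964 ] [540.27665494  57.80587023] 49.87182528714721
z [0.22819466 0.2365877  0.24083259]
brass [516.31183637 281.21431914] [562.43127373 300.36384065] [539.37155505 290.78907989] 49.93702710343815
z [0.22950724 0.23721963 0.24122278]
(0, 287, 640, 193)
(340, 173, 300, 214)
```

View pics/w4.png

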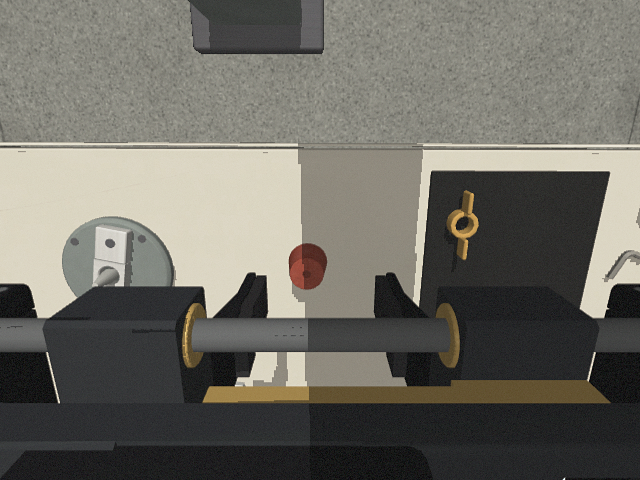

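The nut stands on the mat at pixel (463,224). The bung at (307,266) is undisturbed. Back to the tall spindle for the spacer.

Request:
drive_tool(series=[[-0.011, -0.06, 0, 0, 0, 0, 0.8], [-0.011, -0.06, 0, 0, 0, 0, 0.8], [0, -0.06, 0, 0, 0, 0, 0.8], [0, -0.06, 0, 0, 0, 0, 0.8], [0, -0.06, 0, 0, 0, 0, 0.8]])

```text
time: 8.8
position: [0.4677, -0.1277, 0.1486]
tool_rot: [-0.0, 1.0, 0.0, 0.0]
ft_force: [1.8, -0.1, 0.3]
grip_width: 0.0694
```

Request:
drive_tool(series=[[0, -0.06, 0, 0, 0, 0, 0.8], [0, -0.06, 0, 0, 0, 0, 0.8], [0, -0.06, 0, 0, 0, 0, 0.8], [0, -0.018, 0, 0, 0, -7, 0.8], [0, 0, 0, 0, 0, 0, 0.8]])

```text
time: 9.43
position: [0.4678, -0.3253, 0.1483]
tool_rot: [-0.059, 0.998, -0.0, 0.0]
ft_force: [-0.6, 0.8, 0.7]
grip_width: 0.0695
```

```bash
python3 - <<'E'
from h import *
m,p,d=look("w5"); P=cloud(m,d)
cv2.imwrite("pics/w5c.png",cv2.resize(p[140:300,230:410],None,fx=4,fy=4))
roi=np.zeros(d.shape,bool);roi[140:300,230:410]=1; roi&=np.hypot(P[...,0]-.4686,P[...,1]+.3243)<.055
for a,b in((.018,.026),(.033,.041)):
    mk=roi&(P[...,2]>a)&(P[...,2]<b)
    if a>.03: mk&=np.hypot(P[...,0]-.4686,P[...,1]+.3243)<.027
    k=blob(mk); print(a,[(cv2.contourArea(c),rect(m,c,(a+b)/2)) for c in k[:2]])
print(togo([.4686,-.3243,.026],97))
E
```

```text
0.018 [(828.5, (array([ 441.9, -326.8]), array([27.3, 22.5]), -83.2)), (608.0, (array([ 501.4, -320.4]), array([25.4, 18.8]), -83.2))]
0.033 [(1810.0, (array([ 468.7, -324.7]), array([34.7, 33.7]), 6.8))]
(array([-0.0011, -0.001 ,  0.1222]), np.float64(-0.1660024491542913), 'jaw', np.float64(96.83), 'tilt deg', array([-0.05,  0.08]), 'q6', np.float64(-2.49))
```

View pics/w5c.png

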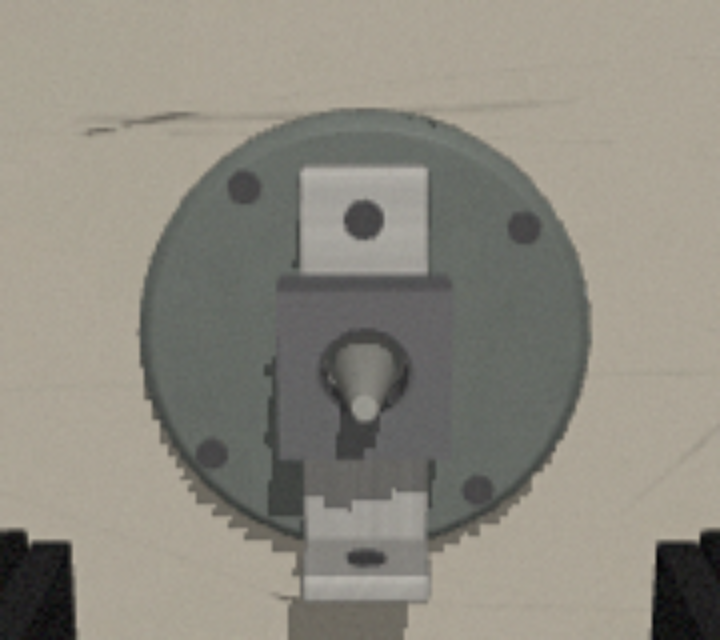

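Both the spacer and the L bracket are square to the jaws at 6.8°, with the pin tip at (363,408) in the crop. I'll grip the spacer.

Request:
drive_tool(series=[[-0.001, 0, 0.05, 0, 0, 0, 0.8], [0, 0, 0.05, 0, 0, 0, 0.65], [0, 0, 0.023, 0, 0, 0, 0.55], [0, 0, 0, 0, 0, 0, 0.55], [0, 0, 0, 0, 0, 0, 0.3]])

```text
time: 10.1
position: [0.4696, -0.3233, 0.0265]
tool_rot: [-0.061, 0.998, -0.0, 0.0]
ft_force: [-0.8, -0.8, 0.4]
grip_width: 0.0444
```

Request:
drive_tool(series=[[0, 0, 0, 0, 0, 0, 0.2], [0, 0, 0, 0, 0, 0, 0.2], [0, 0, 0, 0, 0, 0, 0.2], [0, 0, 0, 0, 0, 0, 0.2]])

```text
time: 10.6
position: [0.4698, -0.3243, 0.0271]
tool_rot: [-0.061, 0.998, -0.001, 0.001]
ft_force: [1.6, 2.0, 6.4]
grip_width: 0.0341
```

Request:
drive_tool(series=[[0, 0, -0.02, 0, 0, 0, 0.2], [0, 0, -0.05, 0, 0, 0, 0.2], [0, 0, -0.05, 0, 0, 0, 0.2], [0, 0, 0, 0, 0, 7, 0.2], [0, 0.06, 0, 0, 0, 0, 0.2]])

```text
time: 11.22
position: [0.4709, -0.2682, 0.1473]
tool_rot: [0.003, 1.0, -0.003, 0.003]
ft_force: [0.8, 1.5, -0.2]
grip_width: 0.0341
```

Request:
drive_tool(series=[[0, 0.06, 0, 0, 0, 0, 0.2], [0, 0.06, 0, 0, 0, 0, 0.2], [0, 0.06, 0, 0, 0, 0, 0.2], [0, 0.06, 0, 0, 0, 0, 0.2], [-0.01, 0.06, 0, 0, 0, 0, 0.2]])

```text
time: 11.85
position: [0.478, 0.0378, 0.1459]
tool_rot: [0.0, 1.0, -0.0, -0.0]
ft_force: [1.4, 0.0, -0.1]
grip_width: 0.034
```

Request:
drive_tool(series=[[-0.02, 0.06, 0, 0, 0, 0, 0.2], [-0.012, 0.06, 0, 0, 0, 0, 0.2], [0, 0.06, 0, 0, 0, 0, 0.2], [0, 0.06, 0, 0, 0, 0, 0.2], [0, 0, 0, 0, 0, 0, 0.2]])

```text
time: 12.48
position: [0.5101, 0.2794, 0.1459]
tool_rot: [-0.003, 1.0, 0.001, 0.001]
ft_force: [0.8, -1.3, -0.4]
grip_width: 0.0336
```

```bash
python3 - <<'E'
from h import *
print(robot.get_obs()["position"],robot.get_obs()["grip_width"],togo([.512,.295,.0085],90))
E
```

```text
[0.51009632 0.27939791 0.14588257] 0.03361469294376091 (array([-0.0017,  0.0154,  0.1374]), np.float64(0.35449342498904457), 'jaw', np.float64(90.35), 'tilt deg', array([0.1 , 0.07]), 'q6', np.float64(-1.27))
```

Request:
drive_tool(series=[[-0.002, 0.015, 0.03, 0, 0, 0, 0.2], [0, 0, 0.05, 0, 0, 0, 0.2], [0, 0, 0.04, 0, 0, 0, 0.2], [0, 0, 0.015, 0, 0, 0, 0.2], [0, 0, 0, 0, 0, 0, 0.2]])

```text
time: 13.1
position: [0.5126, 0.2895, 0.0104]
tool_rot: [0.0, 1.0, -0.0, -0.0]
ft_force: [0.0, -0.4, -1.2]
grip_width: 0.0337
```

Request:
drive_tool(series=[[0, 0, 0.002, 0, 0, 0, 0.2], [0, 0, 0, 0, 0, 0, 0.2], [0, 0, 0, 0, 0, 0, 0.2]])

```text
time: 13.48
position: [0.513, 0.2906, 0.0095]
tool_rot: [-0.0, 1.0, 0.0, 0.001]
ft_force: [0.8, 0.0, -0.0]
grip_width: 0.0339
```

Request:
drive_tool(series=[[0, 0, 0.001, 0, 0, 0, 0.2], [0, 0, 0, 0, 0, 0, 0.55], [0, 0, 0, 0, 0, 0, 0.55], [0, 0, -0.03, 0, 0, 0, 0.55], [0, 0, -0.06, 0, 0, 0, 0.55]])

```text
time: 14.1
position: [0.5106, 0.2897, 0.0961]
tool_rot: [-0.0, 1.0, -0.001, -0.003]
ft_force: [2.0, 0.3, -0.3]
grip_width: 0.0479
```

Request:
drive_tool(series=[[0.02, -0.06, -0.04, 0, 0, 0, 0.6], [0.02, -0.06, 0, 0, 0, 0, 0.6], [0, -0.06, 0, 0, 0, 0, 0.6], [0, -0.06, 0, 0, 0, 0, 0.6], [0, -0.06, 0, 0, 0, 0, 0.6]])

```text
time: 14.72
position: [0.4761, -0.0008, 0.1313]
tool_rot: [-0.0, 1.0, -0.0, 0.001]
ft_force: [1.1, 1.3, -0.2]
grip_width: 0.0519
```

Request:
drive_tool(series=[[0, -0.06, 0, 0, 0, 0, 0.6], [0, -0.06, 0, 0, 0, 0, 0.6], [0, -0.06, 0, 0, 0, 0, 0.6], [0, -0.06, 0, 0, 0, 0, 0.6], [0, -0.06, 0, 0, 0, -6.8, 0.6]])

```text
time: 15.35
position: [0.4759, -0.301, 0.131]
tool_rot: [-0.061, 0.998, 0.0, 0.0]
ft_force: [1.1, 0.2, 0.1]
grip_width: 0.0523
```

Request:
drive_tool(series=[[0, 0, 0, 0, 0, 0, 0.6]])

```text
time: 15.48
position: [0.4769, -0.3046, 0.1313]
tool_rot: [-0.057, 0.998, -0.002, 0.001]
ft_force: [-0.5, -0.1, 0.2]
grip_width: 0.0522
```

```bash
python3 - <<'E'
from h import *
m,p,d=look("w6"); print(robot.get_obs()["position"],togo([.4686,-.3243,.0142],96.8))
E
```

```text
[ 0.4759601  -0.30116817  0.13082391] (array([ 0.01  , -0.0221,  0.1166]), np.float64(-0.21987550211707685), 'jaw', np.float64(96.58), 'tilt deg', array([ 0.03, -0.02]), 'q6', np.float64(-2.45))
```

View pics/w6.png

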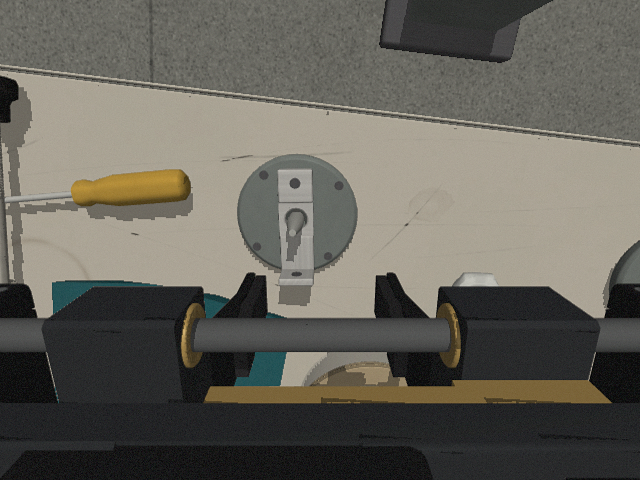

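The L bracket alone remains on the tall spindle, bore at (296,220), vertical in the image. I'll align and grip it.

Request:
drive_tool(series=[[0.009, -0.021, 0, 0, 0, 0, 0.6], [0, 0, 0.05, 0, 0, 0, 0.55], [0, 0, 0.045, 0, 0, 0, 0.5], [0, 0, 0, 0, 0, 0, 0.5], [0, 0, 0, 0, 0, 0, 0.5]])

```text
time: 16.15
position: [0.4704, -0.3212, 0.0371]
tool_rot: [-0.06, 0.998, -0.001, 0.0]
ft_force: [0.5, -0.7, 0.6]
grip_width: 0.0437
```

```bash
python3 - <<'E'
from h import *
print(robot.get_obs()["position"],togo([.4686,-.3243,.0142],96.8))
E
```

```text
[ 0.47038462 -0.32117073  0.03705086] (array([ 0.0022, -0.0029,  0.0229]), np.float64(0.06580951854229511), 'jaw', np.float64(96.87), 'tilt deg', array([ 0.05, -0.06]), 'q6', np.float64(-2.49))
```

Request:
drive_tool(series=[[0.002, -0.003, 0.012, 0, 0, 0, 0.5], [0, 0, 0.01, 0, 0, 0, 0.5], [0, 0, 0, 0, 0, 0, 0.5], [0, 0, 0, 0, 0, 0, 0.2], [0, 0, 0, 0, 0, 0, 0.1]], squeeze=30)

```text
time: 16.77
position: [0.4683, -0.3243, 0.0142]
tool_rot: [-0.059, 0.998, -0.0, 0.0]
ft_force: [-0.1, -0.7, -0.1]
grip_width: 0.0305
```

Request:
drive_tool(series=[[0, 0, 0, 0, 0, 0, 0.1], [0, 0, 0, 0, 0, 0, 0.1], [0, 0, 0, 0, 0, 0, 0.1]])

```text
time: 17.15
position: [0.4683, -0.3243, 0.0142]
tool_rot: [-0.059, 0.998, -0.0, 0.0]
ft_force: [-0.8, 0.1, 2.0]
grip_width: 0.0256
```

Request:
drive_tool(series=[[0, 0, -0.02, 0, 0, 0, 0.1], [0, 0, -0.05, 0, 0, 0, 0.1], [0, 0, -0.05, 0, 0, 0, 0.1], [0, 0, 0, 0, 0, 6.8, 0.1], [0, 0.06, 0, 0, 0, 0, 0.1]])

```text
time: 17.77
position: [0.4701, -0.2682, 0.1352]
tool_rot: [0.003, 1.0, -0.003, 0.003]
ft_force: [1.0, 1.0, -1.2]
grip_width: 0.0257
```

Request:
drive_tool(series=[[0, 0.06, 0, 0, 0, 0, 0.1], [0, 0.06, 0, 0, 0, 0, 0.1], [0, 0.06, 0, 0, 0, 0, 0.1], [0, 0.06, 0, 0, 0, 0, 0.1], [-0.01, 0.06, 0, 0, 0, 0, 0.1]])

```text
time: 18.4
position: [0.4768, 0.0378, 0.1338]
tool_rot: [0.0, 1.0, 0.0, -0.001]
ft_force: [1.1, 0.2, -0.8]
grip_width: 0.0255
```

Request:
drive_tool(series=[[0, 0.06, 0, 0, 0, 0, 0.1], [0, 0.06, 0, 0, 0, 0, 0.1], [0, 0.06, 0, 0, 0, 0, 0.1], [0, 0.06, 0, 0, 0, 0, 0.1], [0, 0.06, 0, 0, 0, 0, 0.1]])

```text
time: 19.02
position: [0.4773, 0.3377, 0.1336]
tool_rot: [-0.0, 1.0, -0.0, -0.0]
ft_force: [0.5, -0.2, -0.4]
grip_width: 0.0258
```

Request:
drive_tool(series=[[0, 0.04, 0, 0, 0, 0, 0.1], [0, 0, 0, 0, 0, 0, 0.1], [0, 0, 0, 0, 0, 0, 0.1]])

```text
time: 19.4
position: [0.477, 0.3752, 0.1333]
tool_rot: [-0.0, 1.0, -0.001, -0.001]
ft_force: [-0.4, -0.5, -1.3]
grip_width: 0.0255
```

```bash
python3 - <<'E'
from h import *
print(robot.get_obs()["position"],robot.get_obs()["grip_width"],togo([.478,.375,.006],90))
E
```

```text
[0.47704316 0.37515013 0.13333387] 0.025459132770292825 (array([-0.0012,  0.    ,  0.1273]), np.float64(0.04796151412341487), 'jaw', np.float64(90.05), 'tilt deg', array([-0.1 , -0.08]), 'q6', np.float64(-1.09))
```

Request:
drive_tool(series=[[0, 0, 0.05, 0, 0, 0, 0.1], [0, 0, 0.05, 0, 0, 0, 0.1], [0, 0, 0.022, 0, 0, 0, 0.1], [0, 0, 0.004, 0, 0, 0, 0.1], [0, 0, 0, 0, 0, 0, 0.1]])

```text
time: 20.02
position: [0.4786, 0.3751, 0.0085]
tool_rot: [0.001, 1.0, 0.0, 0.0]
ft_force: [-0.2, -0.3, -0.6]
grip_width: 0.0252
```

Request:
drive_tool(series=[[0, 0, 0.001, 0, 0, 0, 0.1], [0, 0, 0, 0, 0, 0, 0.1]])

```text
time: 20.27
position: [0.4786, 0.3761, 0.0081]
tool_rot: [-0.0, 1.0, 0.0, 0.001]
ft_force: [0.4, 0.5, -0.8]
grip_width: 0.0256
```

Request:
drive_tool(series=[[0, 0, 0.002, 0, 0, 0, 0.1], [0, 0, 0, 0, 0, 0, 0.45], [0, 0, 0, 0, 0, 0, 0.45], [0, 0, -0.03, 0, 0, 0, 0.45], [0, 0, -0.06, 0, 0, 0, 0.6]])

```text
time: 20.9
position: [0.4762, 0.3749, 0.0935]
tool_rot: [-0.0, 1.0, -0.001, -0.003]
ft_force: [1.1, 0.0, 0.7]
grip_width: 0.0435
```

Request:
drive_tool(series=[[0, -0.06, -0.05, 0, 0, 0, 0.6], [0, -0.06, 0, 0, 0, 0, 0.6], [0, -0.06, 0, 0, 0, 0, 0.6], [-0.015, -0.06, 0, 0, 0, 0, 0.6], [0, -0.06, 0, 0, 0, 0, 0.6]])

```text
time: 21.52
position: [0.4946, 0.0858, 0.1355]
tool_rot: [-0.0, 1.0, -0.0, 0.002]
ft_force: [1.7, -0.5, -0.5]
grip_width: 0.0524
```

Request:
drive_tool(series=[[0, -0.06, 0, 0, 0, 0, 0.7], [0, -0.016, 0, 0, 0, 10, 0.7], [0, 0, 0, 0, 0, 0, 0.7], [0, 0, 0, 0, 0, 0, 0.7]])

```text
time: 22.02
position: [0.4929, 0.0126, 0.135]
tool_rot: [0.086, 0.996, 0.0, -0.0]
ft_force: [-0.9, -0.6, -0.4]
grip_width: 0.0609
```

```bash
python3 - <<'E'
from h import *
m,p,d=look("w7"); P=cloud(m,d)
cv2.imwrite("pics/w7c.png",p[130:480])
c0=np.array([.495,-.006]); r=np.hypot(P[...,0]-c0[0],P[...,1]-c0[1])<.06; r[300:]=0
for a,b in((.008,.0165),(.018,.026)):
    k=blob(r&(P[...,2]>a)&(P[...,2]<b))
    if a<.01:
        k=np.vstack([q for q in k if cv2.contourArea(q)>30]); w=ray(m,cv2.convexHull(k).reshape(-1,2),.012)[:,:2]*1000; print("foot",cv2.minEnclosingCircle(w.astype(np.float32)),cv2.fitEllipse(w.astype(np.float32)))
    else: print([(cv2.contourArea(c),rect(m,c,.022)) for c in k[:2]])
print(robot.get_obs()["position"],togo([.495,-.006,.0142],80))
E
```

```text
foot ((490.2791442871094, -6.193649768829346), 47.382957458496094) ((490.3061218261719, -6.2613091468811035), (94.29185485839844, 94.57913970947266), 63.10047912597656)
[(3319.5, (array([490.7,  -6.5]), array([83.9, 26.1]), -11.5))]
[0.49282815 0.0129174  0.13499616] (array([-0.0054, -0.0183,  0.1208]), np.float64(0.2044058271088005), 'jaw', np.float64(80.2), 'tilt deg', array([-0.01,  0.01]), 'q6', np.float64(-1.6))
```

View pics/w7.png

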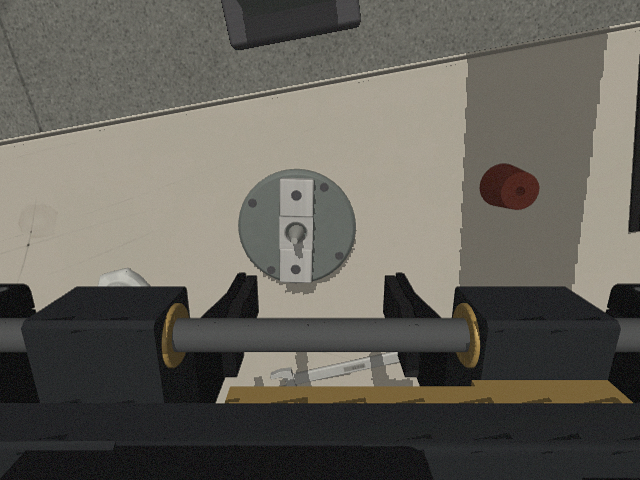

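The flat bracket's bore is at (296,233), square to the jaws. The bung is at (510,187) and the stopper at (123,277).

Request:
drive_tool(series=[[0, 0, 0, 0, 0, 1.7, 0.6], [-0.001, -0.019, 0, 0, 0, 0, 0.6], [0, 0, 0.05, 0, 0, 0, 0.55], [0, 0, 0.046, 0, 0, 0, 0.5], [0, 0, 0, 0, 0, 0, 0.5]])

```text
time: 22.7
position: [0.4875, -0.0056, 0.0363]
tool_rot: [0.101, 0.995, 0.001, -0.004]
ft_force: [0.0, 0.3, 0.1]
grip_width: 0.0447
```

Request:
drive_tool(series=[[0, 0, 0, 0, 0, 0, 0.5]])

```text
time: 22.82
position: [0.4908, -0.0066, 0.0399]
tool_rot: [0.101, 0.995, -0.0, 0.001]
ft_force: [-0.3, 0.4, 0.3]
grip_width: 0.0435
```

```bash
python3 - <<'E'
from h import *
print(robot.get_obs()["position"],togo([.4905,-.0063,.0142],78.5))
E
```

```text
[ 0.49082597 -0.0065756   0.03986345] (array([0.0004, 0.0002, 0.0257]), np.float64(-0.1288182092256278), 'jaw', np.float64(78.37), 'tilt deg', array([ 0.07, -0.02]), 'q6', np.float64(-1.61))
```

Request:
drive_tool(series=[[0, 0, 0.015, 0, 0, 0, 0.5], [0, 0, 0.01, 0, 0, 0, 0.5], [0, 0, 0, 0, 0, 0, 0.5], [0, 0, 0, 0, 0, 0, 0.2], [0, 0, 0, 0, 0, 0, 0.1]])

```text
time: 23.45
position: [0.4903, -0.007, 0.0142]
tool_rot: [0.102, 0.995, -0.0, 0.0]
ft_force: [0.1, 0.6, 0.9]
grip_width: 0.0309
```

Request:
drive_tool(series=[[0, 0, 0, 0, 0, 0, 0.1], [0, 0, 0, 0, 0, 0, 0.1], [0, 0, 0, 0, 0, 0, 0.1]])

```text
time: 23.82
position: [0.4904, -0.007, 0.0142]
tool_rot: [0.102, 0.995, -0.0, 0.0]
ft_force: [-1.0, 0.4, 3.0]
grip_width: 0.026
```

Request:
drive_tool(series=[[0, 0, -0.02, 0, 0, 0, 0.1], [0, 0, -0.05, 0, 0, 0, 0.1], [0, 0, -0.05, 0, 0, 0, 0.1], [0, 0, 0, 0, 0, -5.8, 0.1], [0, 0, 0, 0, 0, -5.7, 0.1]])

```text
time: 24.45
position: [0.4901, -0.0069, 0.1347]
tool_rot: [-0.0, 1.0, -0.0, 0.001]
ft_force: [-1.1, -1.4, -1.1]
grip_width: 0.0255
```

Request:
drive_tool(series=[[0, -0.06, 0, 0, 0, 0, 0.1], [0, -0.06, 0, 0, 0, 0, 0.1], [0.012, -0.06, 0, 0, 0, 0, 0.1], [0.01, -0.06, 0, 0, 0, 0, 0.1], [0, -0.06, 0, 0, 0, 0, 0.1]])

```text
time: 25.08
position: [0.4657, -0.3081, 0.1335]
tool_rot: [0.002, 1.0, 0.001, -0.001]
ft_force: [1.1, 0.3, -0.8]
grip_width: 0.0257
```

Request:
drive_tool(series=[[0, -0.017, 0, 0, 0, 0, 0.1], [0, 0, 0, 0, 0, 0, 0.1], [0, 0, 0, 0, 0, 0, 0.1]])

```text
time: 25.45
position: [0.4665, -0.3214, 0.1334]
tool_rot: [0.001, 1.0, 0.001, -0.001]
ft_force: [0.3, -0.3, -0.0]
grip_width: 0.0258
```

```bash
python3 - <<'E'
from h import *
m,p,d=look("w8")
print(robot.get_obs()["position"],robot.get_obs()["grip_width"],togo([.4686,-.3243,.0142],90))
E
```

```text
[ 0.46669593 -0.3213845   0.13358889] 0.02535362352422271 (array([-0.0021, -0.0032,  0.1194]), np.float64(-0.08149479362738532), 'jaw', np.float64(89.92), 'tilt deg', array([-0.09,  0.12]), 'q6', np.float64(-2.37))
```

View pics/w8.png

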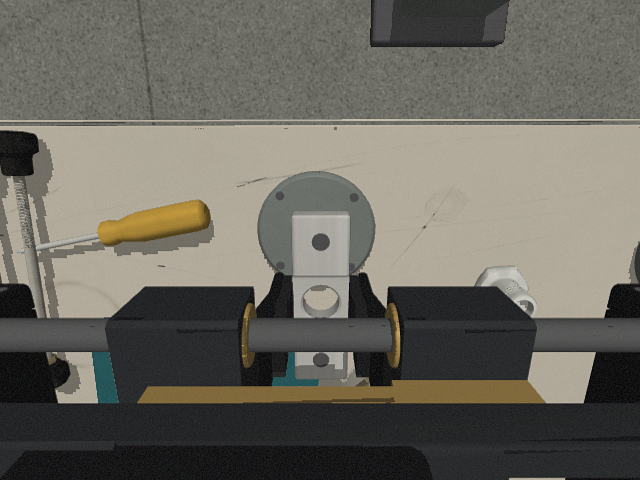

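The flat bracket is held with its bore at (321,300), over the tall spindle.

Request:
drive_tool(series=[[-0.002, -0.003, 0.03, 0, 0, 0, 0.1], [0, 0, 0.028, 0, 0, 0, 0.1], [0, 0, 0, 0, 0, 0, 0.1], [0, 0, 0, 0, 0, 0, 0.1]])

```text
time: 26.0
position: [0.4697, -0.3262, 0.0767]
tool_rot: [0.001, 1.0, -0.0, 0.0]
ft_force: [-0.4, -0.1, -1.1]
grip_width: 0.0254
```

Request:
drive_tool(series=[[0, 0, 0, 0, 0, 0, 0.1]])

```text
time: 26.12
position: [0.4699, -0.3271, 0.0773]
tool_rot: [0.001, 1.0, -0.001, 0.001]
ft_force: [0.1, -0.2, -1.1]
grip_width: 0.0257
```

Request:
drive_tool(series=[[0.001, 0.002, 0, 0, 0, 0, 0.1], [0, 0, 0.01, 0, 0, 0, 0.1], [0, 0, 0.012, 0, 0, 0, 0.1], [0, 0, 0, 0, 0, 0, 0.1], [0, 0, 0, 0, 0, 0, 0.1]])

```text
time: 26.75
position: [0.468, -0.3248, 0.0536]
tool_rot: [0.002, 1.0, 0.0, -0.0]
ft_force: [0.1, -0.5, -1.0]
grip_width: 0.0252
```

Request:
drive_tool(series=[[0, 0, 0.012, 0, 0, 0, 0.1], [0, 0, 0.012, 0, 0, 0, 0.1], [0, 0, 0.01, 0, 0, 0, 0.1], [0, 0, 0, 0, 0, 0, 0.1], [0, 0, 0, 0, 0, 0, 0.1]])

```text
time: 27.38
position: [0.4682, -0.3249, 0.0199]
tool_rot: [0.002, 1.0, -0.0, 0.0]
ft_force: [-1.0, -0.1, -1.0]
grip_width: 0.0253
```

Clean descent. I'll finish it and release.

Request:
drive_tool(series=[[0, 0, 0.004, 0, 0, 0, 0.1], [0, 0, 0.0015, 0, 0, 0, 0.1], [0, 0, 0, 0, 0, 0, 0.1], [0, 0, 0, 0, 0, 0, 0.1]])

```text
time: 27.88
position: [0.4682, -0.3249, 0.0146]
tool_rot: [0.002, 1.0, -0.0, 0.0]
ft_force: [0.1, 0.1, -1.7]
grip_width: 0.0252
```

Request:
drive_tool(series=[[0, 0, 0, 0, 0, 0, 0.5], [0, 0, 0, 0, 0, 0, 0.5], [0, 0, 0, 0, 0, 0, 0.5], [0, 0, -0.04, 0, 0, 0, 0.55], [0, 0, -0.06, 0, 0, 0, 0.6]])

```text
time: 28.5
position: [0.467, -0.3239, 0.1138]
tool_rot: [0.002, 1.0, 0.002, -0.002]
ft_force: [2.0, -0.5, 1.1]
grip_width: 0.0499
```

Request:
drive_tool(series=[[0, 0, -0.03, 0, 0, 0, 0.6], [0, 0, 0, 0, 0, 0, 0.6], [0, 0, 0, 0, 0, 0, 0.6]])

```text
time: 28.88
position: [0.4675, -0.3242, 0.1437]
tool_rot: [0.002, 1.0, 0.001, -0.001]
ft_force: [-0.1, -0.4, -0.5]
grip_width: 0.0522
```

```bash
python3 - <<'E'
from h import *
m,p,d=look("w9");P=cloud(m,d); print(robot.get_obs()["position"])
r=np.hypot(P[...,0]-.4686,P[...,1]+.3243)<.05; r[300:]=0
k=blob(r&(P[...,2]>.018)&(P[...,2]<.027)); print([(cv2.contourArea(c),rect(m,c,.022)) for c in k[:2]])
for a in(435,502): 
    q=P[(abs(P[...,0]-a/1000)<.006)&(abs(P[...,1]+.3245)<.008)&r]; print(a,np.median(q[:,2]))
E
```

```text
[ 0.46726907 -0.32403255  0.1431127 ]
[(3123.0, (array([ 468.2, -324.7]), array([83.1, 25.8]), -0.1))]
435 0.021925633927634518
502 0.021800499297753396
```

The flat bracket sits flat at 22 mm. Next is the L bracket on the mat.

Request:
drive_tool(series=[[0, 0.06, 0, 0, 0, 0, 0.6], [0, 0.06, 0, 0, 0, 0, 0.6], [0, 0.06, 0, 0, 0, 0, 0.6], [0, 0.06, 0, 0, 0, 0, 0.6], [0, 0.06, 0, 0, 0, 0, 0.6]])

```text
time: 29.55
position: [0.4679, -0.0229, 0.143]
tool_rot: [0.002, 1.0, 0.001, -0.002]
ft_force: [1.0, 0.2, -0.2]
grip_width: 0.0522
```

Request:
drive_tool(series=[[0, 0.06, 0, 0, 0, 0, 0.6], [0, 0.06, 0, 0, 0, 0, 0.6], [0, 0.06, 0, 0, 0, 0, 0.6], [0, 0.06, 0, 0, 0, 0, 0.6], [0, 0.06, 0, 0, 0, 0, 0.6]])

```text
time: 30.18
position: [0.4689, 0.2768, 0.1426]
tool_rot: [0.001, 1.0, -0.001, -0.002]
ft_force: [1.2, 0.1, -0.2]
grip_width: 0.0524
```

Request:
drive_tool(series=[[-0.01, 0.06, 0, 0, 0, 0, 0.6], [0, 0.04, 0, 0, 0, 0, 0.6], [0, 0, 0, 0, 0, 0, 0.6], [0, 0, 0, 0, 0, 0, 0.6], [0, 0, 0, 0, 0, 0, 0.6]])

```text
time: 30.8
position: [0.48, 0.3734, 0.1437]
tool_rot: [0.002, 1.0, -0.001, -0.001]
ft_force: [-0.5, -0.5, -0.5]
grip_width: 0.052
```

```bash
python3 - <<'E'
from h import *
m,p,d=look("w10");P=cloud(m,d); print(robot.get_obs()["position"])
M=(P[...,0]>.405)&(P[...,0]<.555)&(P[...,1]>.26)&(P[...,1]<.42); M[330:]=0
for a,b in((.010,.0163),(.0155,.023)):
    k=blob(M&(P[...,2]>a)&(P[...,2]<b)); print(a,[(cv2.contourArea(c),rect(m,c,(.013,.018)[a>.012])) for c in k[:4]])
H,S,V=cv2.split(cv2.cvtColor(p,cv2.COLOR_BGR2HSV))
k=blob(M&(S<50)&(V>110)); print([(cv2.contourArea(c),rect(m,c,.013)) for c in k[:2]])
print(togo([.4780,.375,.006],90))
E
```

```text
[0.48026468 0.37355294 0.14404046]
0.01 [(2812.0, (array([480.7, 376.3]), array([79.4, 25.9]), -0.0)), (649.0, (array([447. , 294.2]), array([24.1, 22.9]), -46.8)), (43.5, (array([495. , 291.1]), array([33.5,  2.4]), 88.2)), (35.0, (array([518.1, 287.6]), array([15.8,  6. ]), 59.1))]
0.0155 [(1521.0, (array([511.6, 291.2]), array([34.8, 34.6]), 0.0)), (91.5, (array([467.3, 294.1]), array([18.1,  5.6]), 1.9)), (79.5, (array([428.5, 294.3]), array([18.3,  5.3]), 2.5)), (48.5, (array([519.7, 377.7]), array([22.8,  2.7]), 89.8))]
[(3236.5, (array([486.8, 376.2]), array([93.2, 26. ]), 0.3)), (1772.0, (array([477.6, 372.9]), array([143.8,  92.3]), -0.2))]
(array([0.0021, 0.0016, 0.138 ]), np.float64(-0.28801022773883744), 'jaw', np.float64(89.71), 'tilt deg', array([-0.07, -0.05]), 'q6', np.float64(-1.09))
```

View pics/w10.png

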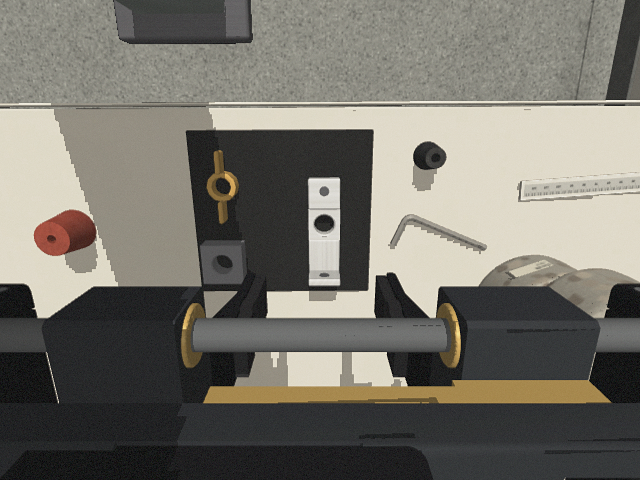

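On the mat are the nut (222,186), the spacer (223,265) and the L bracket with its bore at (324,223), all lying flat. I'll grip the L bracket.

Request:
drive_tool(series=[[0.001, 0.002, 0.05, 0, 0, 0, 0.6], [0, 0, 0.05, 0, 0, 0, 0.55], [0, 0, 0.03, 0, 0, 0, 0.5], [0, 0, 0, 0, 0, 0, 0.5], [0, 0, 0, 0, 0, 0, 0.5]])

```text
time: 31.48
position: [0.4805, 0.377, 0.0156]
tool_rot: [0.002, 1.0, 0.0, 0.001]
ft_force: [0.8, 1.5, 0.1]
grip_width: 0.0439
```

```bash
python3 - <<'E'
from h import *
print(robot.get_obs()["position"],togo([.479,.376,.006],90))
E
```

```text
[0.48045505 0.37695666 0.01563733] (array([ 0.0015, -0.001 ,  0.0096]), np.float64(-0.23554035887447355), 'jaw', np.float64(89.76), 'tilt deg', array([0.1 , 0.05]), 'q6', np.float64(-1.08))
```

Request:
drive_tool(series=[[0.001, -0.001, 0.0095, 0, 0, 0, 0.5], [0, 0, 0, 0, 0, 0, 0.5], [0, 0, 0, 0, 0, 0, 0.2], [0, 0, 0, 0, 0, 0, 0.1], [0, 0, 0, 0, 0, 0, 0.1]])

```text
time: 32.1
position: [0.4785, 0.3762, 0.0052]
tool_rot: [0.002, 1.0, 0.0, 0.0]
ft_force: [0.0, 0.2, 1.3]
grip_width: 0.0253
```

Request:
drive_tool(series=[[0, 0, 0, 0, 0, 0, 0.1], [0, 0, 0, 0, 0, 0, 0.1], [0, 0, 0, 0, 0, 0, 0.1]])

```text
time: 32.48
position: [0.4785, 0.3762, 0.0052]
tool_rot: [0.002, 1.0, 0.0, 0.0]
ft_force: [0.3, 0.2, 3.4]
grip_width: 0.0251
```

Request:
drive_tool(series=[[0, 0, -0.02, 0, 0, 0, 0.1], [0, 0, -0.05, 0, 0, 0, 0.1], [0, 0, -0.05, 0, 0, 0, 0.1], [0, -0.04, 0, 0, 0, 0, 0.1], [0, -0.06, 0, 0, 0, 0, 0.1]])

```text
time: 33.1
position: [0.4789, 0.2764, 0.127]
tool_rot: [-0.0, 1.0, 0.001, 0.002]
ft_force: [2.1, -1.0, -2.0]
grip_width: 0.0253
```

Request:
drive_tool(series=[[0, -0.06, 0, 0, 0, 0, 0.1], [-0.011, -0.06, 0, 0, 0, 0, 0.1], [0, -0.06, 0, 0, 0, 0, 0.1], [0, -0.06, 0, 0, 0, 0, 0.1], [0, -0.042, 0, 0, 0, 0, 0.1]])

```text
time: 33.72
position: [0.4882, -0.0085, 0.1259]
tool_rot: [0.002, 1.0, -0.0, 0.001]
ft_force: [0.5, -0.6, -1.6]
grip_width: 0.0257
```

Request:
drive_tool(series=[[0, 0, 0, 0, 0, 0, 0.1], [0, 0, 0.04, 0, 0, 0, 0.1], [0, 0, 0.023, 0, 0, 0, 0.1], [0, 0, 0, 0, 0, 0, 0.1], [0, 0, 0, 0, 0, 0, 0.1]])

```text
time: 34.35
position: [0.4887, -0.0054, 0.0628]
tool_rot: [0.001, 1.0, -0.0, 0.001]
ft_force: [-0.2, -0.7, -1.4]
grip_width: 0.0256
```

```bash
python3 - <<'E'
from h import *
print(robot.get_obs()["position"],robot.get_obs()["grip_width"],togo([.4898,-.0063,.0142],90))
E
```

```text
[ 0.48866423 -0.00539584  0.06282543] 0.025583799517060496 (array([-0.0011, -0.0009,  0.0486]), np.float64(-0.12312442215811359), 'jaw', np.float64(89.88), 'tilt deg', array([ 0.07, -0.01]), 'q6', np.float64(-1.81))
```

Bracket underside is 61 mm up, above the pin at 42 mm. Now lowering.

Request:
drive_tool(series=[[-0.001, -0.001, 0.01, 0, 0, 0, 0.1], [0, 0, 0.012, 0, 0, 0, 0.1], [0, 0, 0.012, 0, 0, 0, 0.1], [0, 0, 0, 0, 0, 0, 0.1], [0, 0, 0, 0, 0, 0, 0.1]])

```text
time: 34.98
position: [0.489, -0.0069, 0.0277]
tool_rot: [0.002, 1.0, 0.0, -0.0]
ft_force: [0.2, 0.3, -1.4]
grip_width: 0.0254
```

Request:
drive_tool(series=[[0, 0, 0.008, 0, 0, 0, 0.1], [0, 0, 0.005, 0, 0, 0, 0.1], [0, 0, 0.001, 0, 0, 0, 0.1], [0, 0, 0, 0, 0, 0, 0.1], [0, 0, 0, 0, 0, 0, 0.1]])

```text
time: 35.6
position: [0.4891, -0.0069, 0.0142]
tool_rot: [0.002, 1.0, -0.0, 0.0]
ft_force: [-0.8, 0.5, 4.1]
grip_width: 0.0256
```

Request:
drive_tool(series=[[0, 0, 0, 0, 0, 0, 0.5], [0, 0, 0, 0, 0, 0, 0.5], [0, 0, 0, 0, 0, 0, 0.5], [0, 0, -0.04, 0, 0, 0, 0.55], [0, 0, -0.06, 0, 0, 0, 0.6]])

```text
time: 36.22
position: [0.4879, -0.0068, 0.1134]
tool_rot: [0.002, 1.0, 0.001, -0.002]
ft_force: [0.4, -0.5, 0.1]
grip_width: 0.0499
```

Request:
drive_tool(series=[[0, 0, -0.03, 0, 0, 0, 0.6], [0, 0, 0, 0, 0, 0, 0.6], [0, 0, 0, 0, 0, 0, 0.6]])

```text
time: 36.6
position: [0.4884, -0.0068, 0.1433]
tool_rot: [0.002, 1.0, 0.0, -0.001]
ft_force: [0.3, -0.1, -1.0]
grip_width: 0.0521
```

```bash
python3 - <<'E'
from h import *
m,p,d=look("w11");P=cloud(m,d); print(robot.get_obs()["position"])
r=np.hypot(P[...,0]-.4903,P[...,1]+.0063)<.06; r[310:]=0
k=blob(r&(P[...,2]>.018)&(P[...,2]<.026)); print([(cv2.contourArea(c),rect(m,c,.022)) for c in k[:2]])
for a in(455,462,510,520): 
    q=P[(abs(P[...,0]-a/1000)<.004)&(abs(P[...,1]+.0065)<.009)&r]; print(a,np.median(q[:,2]))
print(togo([.5116,.2912,.15],90))
E
```

```text
[ 0.4880938  -0.00671049  0.14278754]
[(2986.5, (array([491.3,  -6.8]), array([80.1, 25.7]), 0.4))]
455 0.021786221414521974
462 0.02195484647617402
510 0.02177056019635904
520 0.02178591857367912
(array([-0.0225,  0.298 , -0.0071]), np.float64(-0.18584362771142082), 'jaw', np.float64(89.81), 'tilt deg', array([-0.15,  0.04]), 'q6', np.float64(-1.81))
```

The L bracket is seated level at 22 mm. Next, the spacer.

Request:
drive_tool(series=[[-0.011, 0.06, 0, 0, 0, 0, 0.7], [-0.012, 0.06, 0, 0, 0, 0, 0.7], [0, 0.06, 0, 0, 0, 0, 0.7], [0, 0.06, 0, 0, 0, 0, 0.7], [0, 0.058, 0, 0, 0, 0, 0.6]])

```text
time: 37.28
position: [0.5119, 0.2926, 0.1417]
tool_rot: [0.002, 1.0, -0.001, -0.002]
ft_force: [0.7, -0.6, 0.5]
grip_width: 0.0568
```

Request:
drive_tool(series=[[0, 0, 0.05, 0, 0, 0, 0.6], [0, 0, 0.05, 0, 0, 0, 0.6], [0, 0, 0.01, 0, 0, 0, 0.6], [0, 0, 0, 0, 0, 0, 0.6], [0, 0, 0, 0, 0, 0, 0.6]])

```text
time: 37.9
position: [0.5145, 0.2911, 0.0354]
tool_rot: [0.002, 1.0, 0.0, 0.001]
ft_force: [-0.2, 0.0, -0.2]
grip_width: 0.0524
```

```bash
python3 - <<'E'
from h import *
print(robot.get_obs()["position"],robot.get_obs()["grip_width"],togo([.5116,.2912,.007],90))
E
```

```text
[0.51447986 0.29114462 0.03543228] 0.05236068007532285 (array([0.003 , 0.    , 0.0284]), np.float64(-0.20865757461436374), 'jaw', np.float64(89.79), 'tilt deg', array([0.16, 0.05]), 'q6', np.float64(-1.24))
```

Request:
drive_tool(series=[[0.003, 0, 0.018, 0, 0, 0, 0.6], [0, 0, 0.01, 0, 0, 0, 0.6], [0, 0, 0, 0, 0, 0, 0.6], [0, 0, 0, 0, 0, 0, 0.3], [0, 0, 0, 0, 0, 0, 0.2]], squeeze=20)

```text
time: 38.52
position: [0.5106, 0.2911, 0.0066]
tool_rot: [0.002, 1.0, 0.0, 0.001]
ft_force: [-0.0, 0.8, 0.1]
grip_width: 0.0394
```

Request:
drive_tool(series=[[0, 0, 0, 0, 0, 0, 0.2], [0, 0, 0, 0, 0, 0, 0.2], [0, 0, 0, 0, 0, 0, 0.2]])

```text
time: 38.9
position: [0.5104, 0.2911, 0.0064]
tool_rot: [0.002, 1.0, 0.0, 0.0]
ft_force: [0.0, -0.7, 4.1]
grip_width: 0.0336
```

Request:
drive_tool(series=[[0, 0, -0.02, 0, 0, 0, 0.2], [0, 0, -0.06, 0, 0, 0, 0.2], [0, 0, -0.05, 0, 0, 0, 0.2], [0.011, -0.06, 0, 0, 0, 0, 0.2], [0.011, -0.06, 0, 0, 0, 0, 0.2]])

```text
time: 39.52
position: [0.4877, 0.1704, 0.1367]
tool_rot: [0.0, 1.0, 0.0, 0.001]
ft_force: [0.1, -0.5, -0.9]
grip_width: 0.0338
```

Request:
drive_tool(series=[[0.011, -0.06, 0, 0, 0, 0, 0.2], [0.01, -0.06, 0, 0, 0, 0, 0.2], [0, -0.06, 0, 0, 0, 0, 0.2], [0, -0.06, 0, 0, 0, 0, 0.2], [0, -0.06, 0, 0, 0, 0, 0.2]])

```text
time: 40.15
position: [0.4654, -0.1307, 0.1358]
tool_rot: [0.002, 1.0, 0.0, -0.0]
ft_force: [0.5, -0.1, -0.1]
grip_width: 0.0336
```

Request:
drive_tool(series=[[0, -0.06, 0, 0, 0, 0, 0.2], [0, -0.06, 0, 0, 0, 0, 0.2], [0, -0.06, 0, 0, 0, 0, 0.2], [0, -0.016, 0, 0, 0, 0, 0.2], [0, 0, 0.02, 0, 0, 0, 0.2]])

```text
time: 40.78
position: [0.4657, -0.3269, 0.1166]
tool_rot: [0.003, 1.0, -0.001, 0.001]
ft_force: [0.7, 0.9, -0.1]
grip_width: 0.0338
```

Request:
drive_tool(series=[[0, 0, 0.035, 0, 0, 0, 0.2], [0, 0, 0, 0, 0, 0, 0.2], [0, 0, 0, 0, 0, 0, 0.2]])

```text
time: 41.15
position: [0.4654, -0.3243, 0.0815]
tool_rot: [0.001, 1.0, 0.0, 0.0]
ft_force: [-0.2, 0.1, -0.7]
grip_width: 0.0338
```

```bash
python3 - <<'E'
from h import *
print(robot.get_obs()["position"],robot.get_obs()["grip_width"],togo([.4674,-.3243,.0254],90))
E
```

```text
[ 0.46543612 -0.32433817  0.08149223] 0.03379110886462921 (array([-0.002 ,  0.    ,  0.0561]), np.float64(-0.13892364784410915), 'jaw', np.float64(89.86), 'tilt deg', array([0.  , 0.01]), 'q6', np.float64(-2.37))
```

Request:
drive_tool(series=[[-0.002, 0, 0.006, 0, 0, 0, 0.2], [0, 0, 0.012, 0, 0, 0, 0.2], [0, 0, 0.012, 0, 0, 0, 0.2], [0, 0, 0, 0, 0, 0, 0.2], [0, 0, 0, 0, 0, 0, 0.2]])

```text
time: 41.78
position: [0.4671, -0.3249, 0.0507]
tool_rot: [0.002, 1.0, 0.0, -0.0]
ft_force: [-0.3, -0.1, -0.8]
grip_width: 0.0338
```

Request:
drive_tool(series=[[0, 0, 0.012, 0, 0, 0, 0.2], [0, 0, 0.01, 0, 0, 0, 0.2], [0, 0, 0.003, 0, 0, 0, 0.2], [0, 0, 0, 0, 0, 0, 0.2], [0, 0, 0, 0, 0, 0, 0.2]])

```text
time: 42.4
position: [0.4672, -0.3249, 0.0259]
tool_rot: [0.002, 1.0, -0.0, 0.0]
ft_force: [0.1, -0.6, -0.2]
grip_width: 0.0336
```

Request:
drive_tool(series=[[0, 0, 0.0005, 0, 0, 0, 0.2], [0, 0, 0, 0, 0, 0, 0.55], [0, 0, 0, 0, 0, 0, 0.55], [0, 0, 0, 0, 0, 0, 0.55], [0, 0, -0.04, 0, 0, 0, 0.55]])

```text
time: 43.02
position: [0.4654, -0.3232, 0.0633]
tool_rot: [0.002, 1.0, 0.003, -0.002]
ft_force: [0.5, -0.7, 0.2]
grip_width: 0.0477
```

Request:
drive_tool(series=[[0, 0, -0.06, 0, 0, 0, 0.6], [0, 0, -0.02, 0, 0, 0, 0.6], [0, 0, 0, 0, 0, 0, 0.6], [0, 0, 0, 0, 0, 0, 0.6]])

```text
time: 43.52
position: [0.4664, -0.3241, 0.1444]
tool_rot: [0.002, 1.0, 0.001, -0.001]
ft_force: [-0.1, 0.1, -0.5]
grip_width: 0.0526
```

```bash
python3 - <<'E'
from h import *
m,p,d=look("w12");P=cloud(m,d); print(robot.get_obs()["position"])
r=np.hypot(P[...,0]-.4686,P[...,1]+.3243)<.05; r[310:]=0
k=blob(r&(P[...,2]>.033)&(P[...,2]<.041)); print([(cv2.contourArea(c),rect(m,c,.037)) for c in k[:2]])
for dx,dy in((-13,0),(13,0),(0,-13),(0,13)):
    q=P[(abs(P[...,0]-.4686-dx/1e3)<.003)&(abs(P[...,1]+.3243-dy/1e3)<.003)&r]; print(dx,dy,np.median(q[:,2]))
print(togo([.447,.294,.15],92))
E
```

```text
[ 0.46625733 -0.32401445  0.14397054]
[(1867.5, (array([ 468.6, -324.7]), array([34.3, 33.9]), -0.2))]
-13 0 0.03699852953964513
13 0 0.0367081938339152
0 -13 0.036837047727583984
0 13 0.036866578051972694
(array([ 0.0213,  0.618 , -0.0046]), np.float64(-2.1845686483173097), 'jaw', np.float64(89.82), 'tilt deg', array([-0.13,  0.13]), 'q6', np.float64(-2.37))
```

The spacer is seated level at 37 mm. Now the wing nut.

Request:
drive_tool(series=[[0.01, 0.06, 0, 0, 0, 0, 0.6], [0.01, 0.06, 0, 0, 0, 0, 0.6], [0, 0.06, 0, 0, 0, 0, 0.6], [0, 0.06, 0, 0, 0, 0, 0.6], [0, 0.06, 0, 0, 0, 0, 0.6]])

```text
time: 44.2
position: [0.4471, -0.0229, 0.1442]
tool_rot: [0.002, 1.0, 0.0, -0.001]
ft_force: [0.2, 0.1, -0.1]
grip_width: 0.0524
```

Request:
drive_tool(series=[[0, 0.06, 0, 0, 0, 0, 0.6], [0, 0.06, 0, 0, 0, 0, 0.6], [0, 0.06, 0, 0, 0, 0, 0.6], [0, 0.06, 0, 0, 0, 0, 0.6], [0, 0.06, 0, 0, 0, 0, 0.6]])

```text
time: 44.82
position: [0.448, 0.2769, 0.1439]
tool_rot: [0.001, 1.0, -0.001, -0.001]
ft_force: [2.4, -0.7, 0.8]
grip_width: 0.0521
```

Request:
drive_tool(series=[[0, 0.018, 0, 0, 0, -2, 0.6], [0, 0, 0.05, 0, 0, 0, 0.5], [0, 0, 0.05, 0, 0, 0, 0.5], [0, 0, 0, 0, 0, 0, 0.5], [0, 0, 0, 0, 0, 0, 0.5]])

```text
time: 45.45
position: [0.4496, 0.2927, 0.046]
tool_rot: [-0.016, 1.0, -0.0, 0.0]
ft_force: [0.3, 0.6, 0.3]
grip_width: 0.0437
```

```bash
python3 - <<'E'
from h import *
print(robot.get_obs()["position"],robot.get_obs()["grip_width"],togo([.447,.294,.006],92))
E
```

```text
[0.44956548 0.29270605 0.04598343] 0.043679510798143605 (array([0.0025, 0.0014, 0.04  ]), np.float64(-0.21363143753818292), 'jaw', np.float64(91.79), 'tilt deg', array([ 0.  , -0.01]), 'q6', np.float64(-1.23))
```

Request:
drive_tool(series=[[0.002, 0.001, 0.025, 0, 0, 0, 0.5], [0, 0, 0.014, 0, 0, 0, 0.5], [0, 0, 0, 0, 0, 0, 0.5], [0, 0, 0, 0, 0, 0, 0.2], [0, 0, 0, 0, 0, 0, 0.1]])

```text
time: 46.08
position: [0.4477, 0.2943, 0.0073]
tool_rot: [-0.016, 1.0, 0.0, 0.001]
ft_force: [0.4, -0.3, -0.4]
grip_width: 0.0307
```

Request:
drive_tool(series=[[0, 0, 0, 0, 0, 0, 0], [0, 0, 0, 0, 0, 0, 0], [0, 0, 0, 0, 0, 0, 0], [0, 0, 0, 0, 0, 0, 0]])

```text
time: 46.58
position: [0.4475, 0.2943, 0.007]
tool_rot: [-0.016, 1.0, 0.0, 0.0]
ft_force: [-0.0, 0.2, 5.1]
grip_width: 0.0236
```

Request:
drive_tool(series=[[0, 0, -0.02, 0, 0, 0, 0], [0, 0, -0.06, 0, 0, 0, 0], [0, 0, -0.05, 0, 0, 2, 0], [-0.01, -0.06, 0, 0, 0, 0, 0], [-0.011, -0.06, 0, 0, 0, 0, 0]])

```text
time: 47.2
position: [0.468, 0.1735, 0.1373]
tool_rot: [0.0, 1.0, 0.0, 0.001]
ft_force: [0.2, 0.0, -0.1]
grip_width: 0.0235
```

Request:
drive_tool(series=[[0, -0.06, 0, 0, 0, 0, 0], [0, -0.06, 0, 0, 0, 0, 0], [0, -0.06, 0, 0, 0, 0, 0], [0, -0.06, 0, 0, 0, 0, 0], [0, -0.06, 0, 0, 0, 0, 0]])

```text
time: 47.82
position: [0.4663, -0.1278, 0.1363]
tool_rot: [0.002, 1.0, 0.0, -0.0]
ft_force: [1.1, 0.4, -0.9]
grip_width: 0.0235
```

Request:
drive_tool(series=[[0, -0.06, 0, 0, 0, 0, 0], [0, -0.06, 0, 0, 0, 0, 0], [0, -0.06, 0, 0, 0, 0, 0], [0, -0.019, 0, 0, 0, 0, 0], [0, 0, 0.02, 0, 0, 0, 0]])

```text
time: 48.45
position: [0.4668, -0.3273, 0.1171]
tool_rot: [0.003, 1.0, -0.001, 0.001]
ft_force: [1.0, 1.0, -0.5]
grip_width: 0.0234
```

Request:
drive_tool(series=[[0, 0, 0.035, 0, 0, 0, 0], [0, 0, 0, 0, 0, 0, 0], [0, 0, 0, 0, 0, 0, 0], [0, 0, 0, 0, 0, 0, 0]])

```text
time: 48.95
position: [0.4669, -0.3252, 0.0828]
tool_rot: [0.001, 1.0, -0.001, 0.001]
ft_force: [0.2, -1.0, -0.4]
grip_width: 0.0234
```

```bash
python3 - <<'E'
from h import *
print(robot.get_obs()["position"],robot.get_obs()["grip_width"],togo([.4689,-.3245,.041],90))
m,p,d=look("w13"); print(robot.get_obs()["position"]); P=cloud(m,d)
H,S,V=cv2.split(cv2.cvtColor(p,cv2.COLOR_BGR2HSV))
cv2.imwrite("pics/w13c.png",cv2.resize(p[150:400,200:440],None,fx=2.4,fy=2.4))
E
```

```text
[ 0.46691032 -0.32523341  0.08280637] 0.02339138108459532 (array([-0.0019,  0.0008,  0.0418]), np.float64(-0.14937806740330473), 'jaw', np.float64(89.85), 'tilt deg', array([ 0.1, -0.1]), 'q6', np.float64(-2.37))
[ 0.4668536  -0.32529614  0.08277718]
```

View pics/w13c.png

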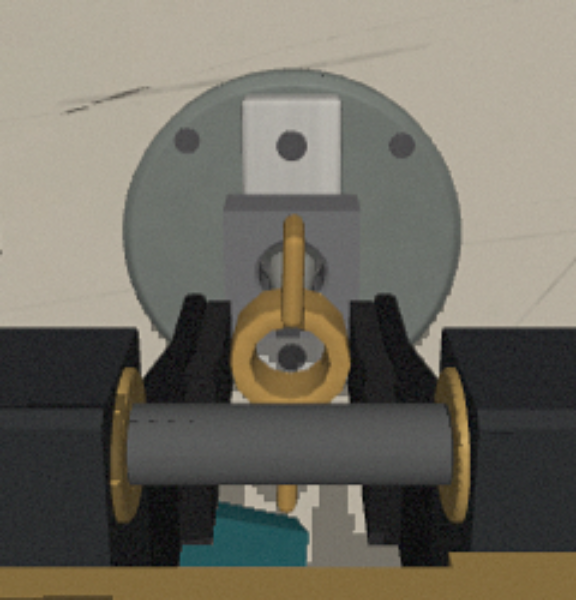

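In the crop, the nut's hub centre (291,350) and the pin bore (292,268) share a column, so they line up laterally. I'll lower in stages.

Request:
drive_tool(series=[[-0.002, 0.0005, 0.01, 0, 0, 0, 0], [0, 0, 0.008, 0, 0, 0, 0], [0, 0, 0, 0, 0, 0, 0], [0, 0, 0, 0, 0, 0, 0], [0, 0, 0, 0, 0, 0, 0]])

```text
time: 49.62
position: [0.4682, -0.3246, 0.0636]
tool_rot: [0.002, 1.0, -0.0, 0.0]
ft_force: [0.6, 0.3, -0.9]
grip_width: 0.0234
```

Request:
drive_tool(series=[[-0.0005, 0, 0.008, 0, 0, 0, 0], [0, 0, 0.006, 0, 0, 0, 0], [0, 0, 0.004, 0, 0, 0, 0], [0, 0, 0, 0, 0, 0, 0], [0, 0, 0, 0, 0, 0, 0]])

```text
time: 50.25
position: [0.4686, -0.3245, 0.0455]
tool_rot: [0.002, 1.0, -0.0, 0.0]
ft_force: [0.5, -0.3, -0.2]
grip_width: 0.0233
```

Request:
drive_tool(series=[[0, 0, 0.003, 0, 0, 0, 0], [0, 0, 0.001, 0, 0, 0, 0], [0, 0, 0, 0, 0, 0, 0], [0, 0, 0, 0, 0, 0, 0]])

```text
time: 50.75
position: [0.4686, -0.3245, 0.0415]
tool_rot: [0.002, 1.0, -0.0, 0.0]
ft_force: [0.1, 0.4, 0.2]
grip_width: 0.0236
```

Request:
drive_tool(series=[[0, 0, 0.0005, 0, 0, 0, 0], [0, 0, 0, 0, 0, 0, 0.45], [0, 0, 0, 0, 0, 0, 0.45], [0, 0, 0, 0, 0, 0, 0.45], [0, 0, -0.04, 0, 0, 0, 0.5]])

```text
time: 51.38
position: [0.4668, -0.3227, 0.0787]
tool_rot: [0.002, 1.0, 0.003, -0.003]
ft_force: [1.0, -0.5, 0.0]
grip_width: 0.0414
```

Request:
drive_tool(series=[[0, 0, -0.06, 0, 0, 0, 0.6], [0, 0.03, -0.03, 0, 0, 0, 0.6], [0, 0.06, -0.02, 0, 0, 0, 0.6], [0, 0.06, 0, 0, 0, 0, 0.6], [0, 0, 0, 0, 0, 0, 0.6]])

```text
time: 52.0
position: [0.4676, -0.1707, 0.191]
tool_rot: [-0.001, 1.0, 0.001, -0.001]
ft_force: [0.6, -1.5, -0.3]
grip_width: 0.052
```

Request:
drive_tool(series=[[0, 0, 0, 0, 0, 0, 0.6], [0, 0, 0, 0, 0, 0, 0.6]])

```text
time: 52.25
position: [0.4695, -0.1767, 0.1907]
tool_rot: [0.002, 1.0, -0.0, 0.0]
ft_force: [0.7, 0.6, -0.3]
grip_width: 0.0524
```

```bash
python3 - <<'E'
from h import *
m,p,d=look("w14");P=cloud(m,d); print(robot.get_obs()["position"])
H,S,V=cv2.split(cv2.cvtColor(p,cv2.COLOR_BGR2HSV))
X,Y,Z=P[...,0],P[...,1],P[...,2]
r=np.hypot(X-.4686,Y+.3243)<.05; r[310:]=0
n=r&(S>100)&(H>8)&(H<32)
for nm,a in(("wing-",-.022),("wing+",.022)):
    q=Z[n&(abs(X-.4686-a)<.005)]; print(nm,len(q),np.percentile(q,[50,90]))
q=Z[n&(np.hypot(X-.4686,Y+.3243)<.0115)&(abs(Y+.3243)>.004)];print("hub",np.percentile(q,[50,90]))
ps,ds=robot.camera("scene");pt,dt=robot.camera("top");mt=robot.camera_model("top");Pt=cloud(mt,dt)
P0=cloud(mt,np.load("pics/top0.npz")["d"])
for nm,c in(("bung",(.488,.16)),("stop",(.526,-.162))):
    for Q in(P0,Pt):
        s=(np.hypot(Q[...,0]-c[0],Q[...,1]-c[1])<.04)&(Q[...,2]>.012); print(nm,Q[s].mean(0).round(4),s.sum())
cv2.imwrite("pics/fin.png",np.hstack([ps[200:420,180:560],cv2.resize(p[100:320,0:420],(420,220))]))
E
```

```text
[ 0.46939854 -0.17667254  0.19055499]
wing- 133 [0.05363541 0.05698227]
wing+ 107 [0.05317606 0.0568972 ]
hub [0.04811261 0.04933883]
bung [0.4896 0.1599 0.028 ] 145
bung [0.4932 0.158  0.0281] 104
stop [ 0.5275 -0.1655  0.0296] 157
stop [ 0.5053 -0.1563  0.5187] 692
```

View pics/fin.png

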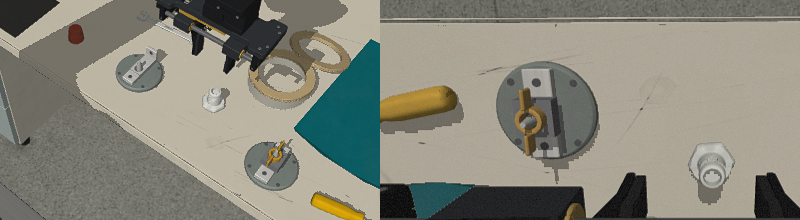

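The final picture shows the tall spindle with flat bracket, spacer and nut. The short spindle holds the L bracket, and the bung and stopper are still standing. Handing in.

```bash
python3 - <<'E'
from rig import robot
print(robot.hand_in())
E
```

```text
the job is handed in; nothing more can be done
None
```

The brackets are swapped. The tall spindle now carries the flat bracket, then the spacer, then the wing nut; the L bracket is on the short spindle. The nut, spacer and L bracket were set down on the mat on the way. The job was handed in at about 52 s of the 144 s allowed, and the largest wrist force reported at the end of a move was about 8 N.

**Seating checks, from wrist-camera depth:**

| Part | Measured top | Expected |
|---|---|---|
| Both brackets | about 22 mm, level | 22 mm |
| Spacer | 36.7–37.0 mm, level | 37 mm |
| Nut hub | about 49 mm | 49 mm |
| Nut wings | about 57 mm, equal on both sides | 57 mm |

**Bung and stopper:** both still stand where they were in the final pictures. My numerical before/after check from the top camera did not confirm it:
- **Bung:** its centre reads up to 4 mm different, with fewer visible pixels (104 against 145), probably because the arm partly hid it.
- **Stopper:** the reading was spoilt because the arm was in view above it.

The gripper passed over both only at about 125 mm or higher, and no reading showed contact with either.

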